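# Stack culture dishes by size on a carrier plate

### The job

The round carrier plate must be loaded for the incubator. First take the small brown bottle off the plate and stand it upright in the large empty cell at the far end of the wooden tray; then take the three lidded dishes from the sloping draining rests and stack them level and lid up on the middle of the plate, one at a time: the largest at the bottom, the middle one centred on it and the smallest centred on top. Do not turn a dish on edge or over, and leave the white bottle, the beaker and the little carton where they stand.

Things in the scene. Friction and masses are not known exactly. Their poses are not given: they have to be found in the camera images.
- plate_top (a point): Centre of the top face of the fixed round dark steel carrier plate, 110 mm across, 8 mm thick: its top is 8 mm above the table. z up.
- large_mid (a point): Centre (half-way up) of the largest lidded culture dish: a plain flat disc 66 mm across and 16 mm high, white base and grey lid with a thin raised rim, about 50 g. It starts lying lid up, leaning on the sloping panel of one of the three draining rests (which one varies), its edge against the rest's lip. z is the dish's axis and points out of the lid (so at the start it is the panel's normal, 32 degrees from vertical).
- middle_mid (a point): Centre (half-way up) of the middle lidded culture dish: a plain flat disc 54 mm across and 16 mm high, white base and grey lid with a thin raised rim, about 50 g. It starts lying lid up, leaning on the sloping panel of one of the three draining rests (which one varies), its edge against the rest's lip. z is the dish's axis and points out of the lid (so at the start it is the panel's normal, 32 degrees from vertical).
- small_mid (a point): Centre (half-way up) of the smallest lidded culture dish: a plain flat disc 42 mm across and 16 mm high, white base and grey lid with a thin raised rim, about 50 g. It starts lying lid up, leaning on the sloping panel of one of the three draining rests (which one varies), its edge against the rest's lip. z is the dish's axis and points out of the lid (so at the start it is the panel's normal, 32 degrees from vertical).
- rest_a: A fixed draining rest of bent steel sheet, 80 mm wide, about 80 mm deep, 56 mm high at the back. Origin: centre of its underside; x points to its back, y to its left, z up. Its panel (86 mm long) slopes up towards its back at 32 degrees from level, from 10 mm high at 36 mm in front of the origin; the panel's lip there stands 7 mm proud of the panel. Turned up to 20 degrees either way; three alike stand in a row at the back.
- rest_b: A fixed draining rest of bent steel sheet, 80 mm wide, about 80 mm deep, 56 mm high at the back. Origin: centre of its underside; x points to its back, y to its left, z up. Its panel (86 mm long) slopes up towards its back at 32 degrees from level, from 10 mm high at 36 mm in front of the origin; the panel's lip there stands 7 mm proud of the panel. Turned up to 20 degrees either way; three alike stand in a row at the back.
- rest_c: A fixed draining rest of bent steel sheet, 80 mm wide, about 80 mm deep, 56 mm high at the back. Origin: centre of its underside; x points to its back, y to its left, z up. Its panel (86 mm long) slopes up towards its back at 32 degrees from level, from 10 mm high at 36 mm in front of the origin; the panel's lip there stands 7 mm proud of the panel. Turned up to 20 degrees either way; three alike stand in a row at the back.
- vial_mid (a point): Point on the axis of the small brown bottle, half-way up (30 mm above its foot): body 27 mm across and 50 mm high, black cap 14 mm across up to 60 mm, about 60 g. It starts upright on the carrier plate, near its middle. z is its axis, up.
- tray_cell (a point): Centre of the floor of the large empty cell at the far end of the fixed pine tray. The tray is 196 x 119 mm, its walls up to 34 mm high; the cell measures 87 mm along the point's x (the tray's long side, x points roughly towards the robot) by 67 mm along y; its floor is 4 mm above the table, its walls and dividers 25 to 34 mm high. A cell of like size nearer the robot holds a small red pad. z up.
- bottle_mid (a point): Centre (61 mm up) of the white plastic bottle with a screw cap, 53 mm across and 122 mm high, between plate and tray. A bystander: leave it alone.
- beaker_mid (a point): Centre of the small glass beaker, 44 mm across and 55 mm high, to the right of the plate. A bystander: leave it alone.
- carton_mid (a point): Centre of the little carton, 50 x 56 x 22 mm, at the back, near the tray's far right corner. A bystander: leave it alone.
Mind the look-alikes: they are no part of the job. What is shaped like the part that bears middle_mid but green is not meant.

How it is judged:
By the outcome, as a careful person would: the job done as asked, in the order asked, and still so for the second after the job is handed in, with the robot touching nothing.
It also fails if it takes over 72 s, if anything falls off the work surface, if the arm or the gripper's body presses on something with over 40 N, if the wrist force passes 120 N, or if a joint passes its speed limit or range.

### The arm

A 7-joint arm with a two-finger parallel gripper is mounted at the origin on a cart in front of the work surface, level with it; the furniture and walls round the work are solid. World frame = base frame: x ahead of the robot, y to its left, z up, the work surface at z = 0. Lengths are in m, angles in degrees, forces in N, time in s.
With the tool pointing down it reaches from about 0.4 to 0.85 m from the base axis. Payload 4.5 kg.
Tool frame: the origin (TCP) lies midway between the tips of the shut fingers; the grasp point (between the pads) lies ctrl.grasp_offset behind it (ctrl.grasp_offset is the distance from the TCP to the grasp point, in m); x points along the fingers, y is the direction in which the jaws open and shut, and the axes are right-handed (so a half turn about x gives the same grasp; the last joint's range is limited). The gripper opens to 85 mm and grips with 20 to 120 N. Pads are 22 mm wide; open, the fingers measure 114 mm over their backs; the gripper's body (76 mm by 85 mm) begins 54 mm behind the grasp point. The pads swing forward as they close: fully open they stand 13 mm farther back than shut.
Start: joints at [78.656, 39.483, -11.15, 89.685, 9.013, 51.709, -12.324], TCP at [0.144, -0.608, 0.231] pointing down, gripper open.
Joint ranges: [-172.22, 172.22], [-26.19, 119.32], [-84.43, 86.54], [7.71, 146.69], [-57.33, 237.33], [2.42, 119.75], [-152.13, 152.13]. Speed limits (degrees/s): [147.25, 147.25, 180, 180, 180, 180, 180].

### API

Orientations are given as [roll, pitch, yaw] about the fixed x, y, z axes, in that order (R = Rz(yaw) Ry(pitch) Rx(roll)).
In Python, from rig import ctrl, imaging, job gives the robot as it stands.
- The arm moves only by the tool move_arm, never from a script. Its arguments are lists of equal length, an entry for each row: "grip": the opening, from 0 (shut) to 1 (fully open); "xyz": the shift along the tool's x, y, z in mm, a list of three; "roll": the turn about the tool's x in degrees. A call has 1 to 12 rows; each row is the pose to reach, as a shift and turn from the pose measured when the call began, along the tool's axes at that moment; what a row does not reach only later rows make up. A row lasts 1/10 s, in which the tool goes at most 50 mm and 8.59 degrees, less where a joint would pass 70% of its speed; a pose out of reach is approached as far as the arm can. A call with a gripper value outside its range is refused whole. The fingers move at their own pace and stop on an object; the grip force is fixed at half the most. Time passes only in rows, so rows that repeat a pose let the fingers close. It gives the time, the measured TCP pose, the force and the opening at its end, in the units of the state.
- ctrl.read_state(): the state, without advancing time (a new reading comes with each control period).
- imaging.grab_frame(name): name is "scene" or "top"; returns a dict with "frame" (384x512x3 uint8, red, green, blue), "range_z" (384x512 float32, m along the optical axis (not along the pixel's ray), 0 where there is no reading), "mtx" (3x3 intrinsics, pixels), "k1" (the pictures are not rectified: a ray, as slopes to the right and down, at radius r is drawn at 1 + k1 r^2 times it, then the intrinsics apply), "rvec" (rotation vector, rad) and "tvec" (3), from world to camera coordinates, as OpenCV has them. Camera axes: x right, y down, z forward; pixel columns grow to the right and rows downward; lengths in m; the calibration is good to about 2 mm. A picture is of the moment at which its call begins.
- job.sign_off(): hands the job in, once; it reports no verdict.
The state is a dict: "clock": time; "joint_pos": joint angles; "qd": joint speeds; "tau": joint torques, N m; "position": TCP position; "eef_rot": TCP orientation; "wrist_force": force on the tool from outside, world axes, zero at the start; "ft_torque": the same for the moment, N m; "gripper_width": finger opening in m.
Only numpy, scipy, OpenCV 4.12 (cv2) and the standard library are available. Lean on these libraries where they do the work, as an engineer would, in place of code of your own. Each camera call takes 0.05 s, during which the arm holds its last target.

## Working session

There is one attempt and no reset: what is moved stays moved. The work goes in short steps, Python scripts to look and compute and a tool call to move; the robot and the scene stay as the last step left them, time stands still between calls to the robot, and variables do not carry over. Pictures are saved under pics/ and viewed, and the job is handed in when it is done.

Besides the shell and the picture viewer there is one more tool, called after "Request:" as name(argument=value, ...), one argument or row to a line, values as JSON. move_arm: Moves the arm, as the interface text tells. Its arguments: {"type":"object","properties":{"grip":{"type":"array"},"xyz":{"type":"array"},"roll":{"type":"array"}},"required":["grip","xyz","roll"]}

```bash
ls; mkdir -p pics
cat > h.py <<'E'
import numpy as np, cv2
from rig import ctrl, imaging, job
from scipy.spatial.transform import Rotation as Rn
def grab(n):
    d=imaging.grab_frame(n); np.savez('last_%s.npz'%n,**d); return d
def save(d,name,box=None,s=1):
    im=d['frame'][...,::-1]
    if box: im=im[box[1]:box[3],box[0]:box[2]]
    if s!=1: im=cv2.resize(im,None,fx=s,fy=s,interpolation=cv2.INTER_CUBIC)
    cv2.imwrite('pics/'+name,im)
def cam(d):
    R=cv2.Rodrigues(np.array(d['rvec'],float))[0]; t=np.array(d['tvec'],float).ravel(); return R,t
def slopes(d,uv):
    uv=np.atleast_2d(np.array(uv,float)); k=float(d['k1'])
    return cv2.undistortPoints(uv.reshape(-1,1,2),np.array(d['mtx'],float),np.array([k,0,0,0.])).reshape(-1,2)
def onplane(d,uv,z):
    R,t=cam(d); s=slopes(d,uv); r=np.c_[s,np.ones(len(s))]@R; c=-R.T@t
    return c+r*((z-c[2])/r[:,2])[:,None]
def depthpts(d):
    h,w=d['range_z'].shape; u,v=np.meshgrid(np.arange(w),np.arange(h))
    s=slopes(d,np.c_[u.ravel(),v.ravel()]); Z=d['range_z'].ravel()
    R,t=cam(d); P=(np.c_[s*Z[:,None],Z]-t)@R; P[Z==0]=np.nan
    return P.reshape(h,w,3)
def proj(d,P):
    return cv2.projectPoints(np.atleast_2d(np.array(P,float)),np.array(d['rvec'],float),np.array(d['tvec'],float),np.array(d['mtx'],float),np.array([float(d['k1']),0,0,0]))[0].reshape(-1,2)
def load(n): 
    return dict(np.load('last_%s.npz'%n))
def state():
    s=ctrl.read_state(); return s
E
python3 - <<'E'
from h import *
for n in('scene','top'):
    d=grab(n); save(d,n+'0.png',s=1.5); R,t=cam(d); print(n,-R.T@t,d['k1'],d['mtx'][0][0])
print(state()); print(ctrl.grasp_offset)
E
```

```text
pics
scene [ 0.10802693 -0.32717212  0.64440544] -0.004720983827648651 376.5838512084716
top [0.44909341 0.13979882 1.0751696 ] 0.04651048224266588 424.43090397938875
{'clock': 0.1, 'joint_pos': array([ 78.6546283 ,  39.52929045, -11.14504274,  89.74119803,
         9.01244588,  51.70861168, -12.32345258]), 'qd': array([ 0.11227777, -0.14395142,  0.02906313, -0.15167417, -0.0971741 ,
        0.0345677 , -0.01128932]), 'tau': array([-3.36887701e-03, -5.40598011e+01, -1.27123408e+00, -1.58986008e+01,
        9.43677529e-03,  4.38269504e-03, -2.69435401e-05]), 'position': array([ 0.14340734, -0.60770753,  0.23054361]), 'eef_rot': array([-85.91096544,  89.9027154 , 107.37630534]), 'wrist_force': array([ 0.12970967, -0.62553611,  1.16787604]), 'ft_torque': array([-0.02387198,  0.00438474,  0.00358831]), 'gripper_width': 0.08526913106242025}
0.0187
```

View pics/scene0.png

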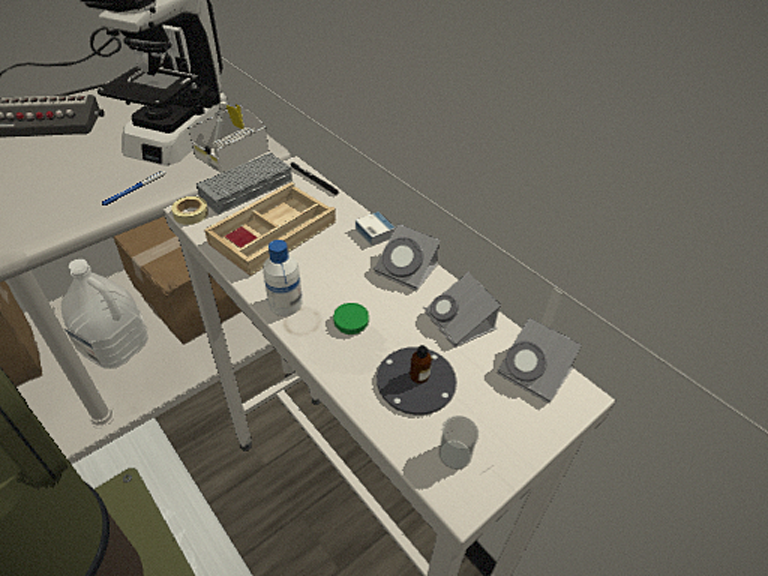

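View pics/top0.png

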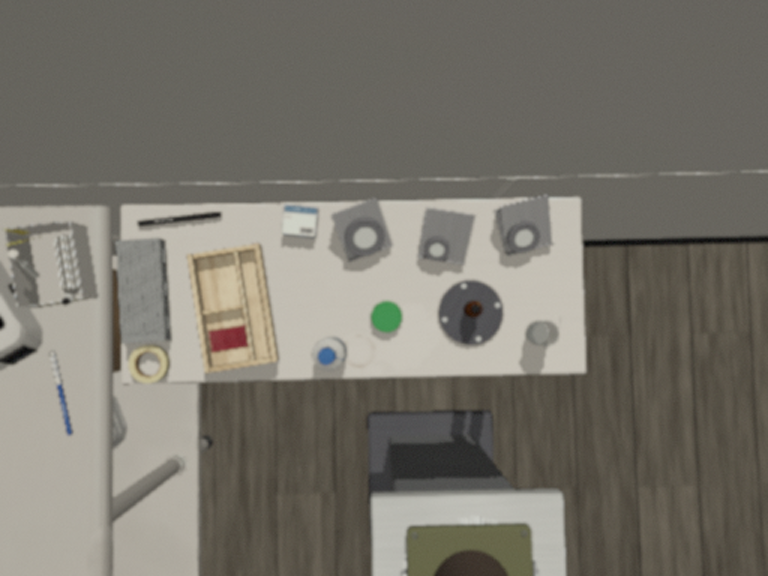

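Run:
```python
from h import *
d=load('top'); save(d,'topz.png',(200,120,400,260),4)
P=depthpts(d); print(np.nanmean(P[200:205,250:255].reshape(-1,3),0))
z=P[...,2]; im=np.clip(np.nan_to_num(z)*1000*2.0,0,255).astype(np.uint8)
cv2.imwrite('pics/topzd.png',cv2.resize(im[120:260,100:400],None,fx=2.6,fy=2.6))
d=load('scene'); save(d,'scz.png',(240,140,400,320),4.0*.83)
```

```text
[0.47235611 0.14061388 0.00988024]
```

View pics/topz.png

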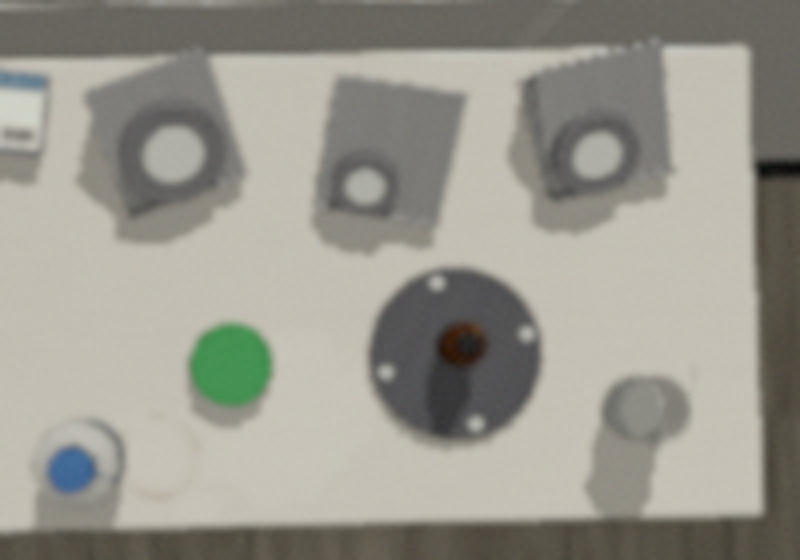

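View pics/topzd.png

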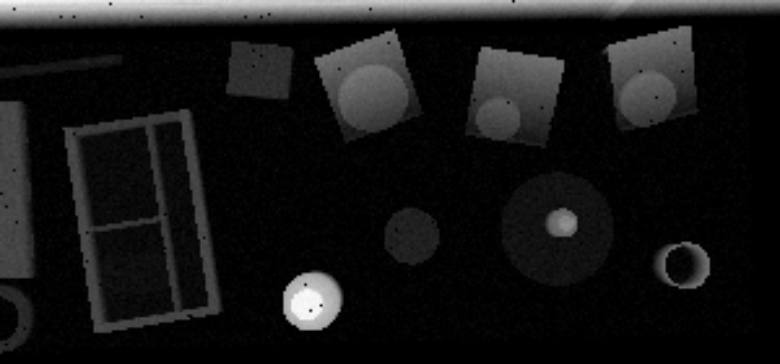

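View pics/scz.png

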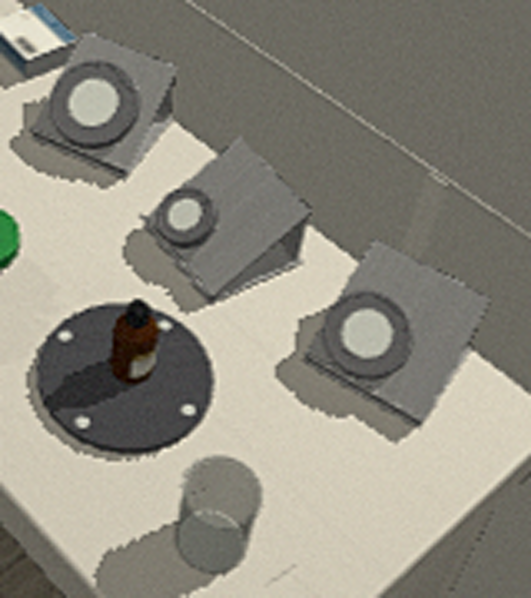

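```bash
cat > m.py <<'E'
from h import *
def fitcirc(p):
    A=np.c_[2*p,np.ones(len(p))]; s=np.linalg.lstsq(A,(p**2).sum(1),rcond=None)[0]
    return s[0],s[1],np.sqrt(s[2]+s[0]**2+s[1]**2)
E
python3 - <<'E'
from m import *
for n in('top','scene'):
    d=load(n); P=depthpts(d); f=d['frame'].astype(int); hsv=cv2.cvtColor(d['frame'],cv2.COLOR_RGB2HSV)
    x,y,z=P[...,0],P[...,1],P[...,2]
    t=(np.abs(z)<.02)&(x>.42)&(x<.55)&(y>.1)&(y<.3)&(hsv[...,2]>150)
    print(n,'table z',np.nanmedian(z[t]), 'std',np.nanstd(z[t]))
    # plate: dark low-sat, z~.008
    m=(hsv[...,2]<100)&(z>-.005)&(z<.025)&(x>.35)&(x<.62)&(y>-.15)&(y<.1)
    m=m.astype(np.uint8); m=cv2.morphologyEx(m,cv2.MORPH_OPEN,np.ones((3,3)))
    nl,L,S,C=cv2.connectedComponentsWithStats(m); i=1+np.argmax(S[1:,4]); 
    c=max(cv2.findContours((L==i).astype(np.uint8),cv2.RETR_EXTERNAL,cv2.CHAIN_APPROX_NONE)[0],key=cv2.contourArea)
    h=cv2.convexHull(c)
    q=onplane(d,c.reshape(-1,2),.008); print('plate',fitcirc(q[:,:2]),q.min(0),q.max(0))
    # white discs
    R,t_=cam(d)
    m=((hsv[...,2]>120)&(hsv[...,1]<40)&(z>.02)&(z<.07)&(x>.5)&(y<.3)).astype(np.uint8)
    nl,L,S,C=cv2.connectedComponentsWithStats(m)
    for i in range(1,nl):
        if S[i,4]>30:
            pp=P[L==i]; print('white',C[i],S[i,4],np.nanmedian(pp,0), onplane(d,C[i],np.nanmedian(pp[:,2])))
    # brown/black vial
    m=((z>.045)&(z<.09)&(x>.38)&(x<.56)&(y>-.1)&(y<.1))
    print('vial',m.sum(),np.nanmedian(P[m],0),np.nanmin(P[m],0),np.nanmax(P[m],0))
    m=((z>.060)&(z<.09)&(x>.38)&(x<.56)&(y>-.1)&(y<.1))
    if m.sum(): print('cap',m.sum(),np.nanmean(P[m],0),np.nanmin(P[m],0),np.nanmax(P[m],0))
E
```

```text
top table z 0.0007243604964134138 std 0.002577897506374201
plate (np.float64(0.45399285972615633), np.float64(-0.013188640644614197), np.float64(0.0481804027485544)) [ 0.40398959 -0.06263204  0.008     ] [0.50463261 0.0381748  0.008     ]
white [351.85791367 141.8381295 ] 556 [ 0.61402284 -0.10879753  0.04389476] [[ 0.61359415 -0.10606152  0.04389476]]
white [239.05060241 143.24337349] 415 [0.61713224 0.16936755 0.04777399] [[0.61511645 0.16931078 0.04777399]]
white [199.11568123 147.47557841] 389 [0.60938908 0.26955337 0.02318676] [[0.6103458  0.26934438 0.02318676]]
white [299.2964539  150.98014184] 705 [0.5953079  0.01948551 0.04186293] [[0.59417494 0.02252416 0.04186293]]
white [242.90306122 158.06632653] 196 [0.57966545 0.16065179 0.04184694] [[0.57953322 0.16079413 0.04184694]]
white [348.8125    158.4765625] 128 [ 0.57368131 -0.09878599  0.03782597] [[ 0.57373062 -0.09892232  0.03782597]]
white [290.87951807 166.27710843] 83 [0.55820505 0.04317061 0.03498077] [[0.55779107 0.04336158 0.03498077]]
vial 97 [ 0.46075168 -0.01292825  0.05341212] [ 0.44890776 -0.02610931  0.04608374
[... 844 characters left out ...]
white [317.76870748 210.7414966 ] 147 [ 0.57932792 -0.00424691  0.03619873] [[ 0.57983132 -0.00350643  0.03619873]]
white [295.         204.02531646] 79 [0.55591766 0.0431973  0.03444563] [[0.55613902 0.04284549 0.03444563]]
white [365.93445378 230.97478992] 595 [ 0.61279942 -0.10951454  0.04386434] [[ 0.6106751  -0.10791691  0.04386434]]
white [350.12972973 240.06486486] 185 [ 0.57201569 -0.10059093  0.03740355] [[ 0.57181695 -0.10032799  0.03740355]]
vial 145 [ 0.45371625 -0.01886295  0.05384733] [ 0.44313451 -0.02842291  0.04506514] [ 0.4682453  -0.00377749  0.06960908]
cap 44 [ 0.45634209 -0.01638281  0.0665022 ] [ 0.45127111 -0.02172697  0.06013322] [ 0.46342401 -0.00883409  0.06960908]
```

Run:
```python
from m import *
for n in('top','scene'):
    d=load(n); P=depthpts(d); hsv=cv2.cvtColor(d['frame'],cv2.COLOR_RGB2HSV); g=d['frame'].astype(float).mean(2)
    x,y,z=P[...,0],P[...,1],P[...,2]
    c0=np.array([.453,-.0145,.008]); Q=onplane(d,np.argwhere(np.ones(g.shape))[:,::-1],.008).reshape(*g.shape,3)
    r=np.hypot(Q[...,0]-c0[0],Q[...,1]-c0[1])
    m=((r<.048)&(r>.03)&(g>110)).astype(np.uint8)
    nl,L,S,C=cv2.connectedComponentsWithStats(m); q=onplane(d,C[1:],.008)[:,:2]; 
    print(n,'dots',S[1:,4],q.round(4).tolist(),fitcirc(q),q.mean(0))
    # edge contour
    m=((r<.075)&(g<115)).astype(np.uint8); m=cv2.morphologyEx(m,cv2.MORPH_CLOSE,np.ones((5,5)))
    # rests: panel planes
    for nm,c,R in(('L',(.578,.1605),.033),('M',(.557,.043),.021),('R',(.573,-.0995),.027)):
        rr=np.hypot(x-c[0],y-c[1])
        n32=np.cos(np.radians(32))
        m=(rr<.07)&(rr>R+.003)&(z>.02)&(z<.065)&(x>c[0]-.02)
        p=P[m]
        for _ in range(6):
            ce=p.mean(0); nv=np.linalg.svd(p-ce,full_matrices=False)[2][2]; nv*=np.sign(nv[2])
            e=np.abs((P[m]-ce)@nv); p=P[m][e<.003]
        print(nm,len(p),'tilt',np.degrees(np.arccos(nv[2])),'yaw',np.degrees(np.arctan2(-nv[1],-nv[0])))
        # panel side edges by image: min area rect of panel+dish mask in level coords
```

```text
top dots [ 9 13 10 14] [[0.4969, -0.0036], [0.4657, -0.0572], [0.4438, 0.0288], [0.4106, -0.0245]] (np.float64(0.4538724767972337), np.float64(-0.014447832222223955), np.float64(0.04440497770326155)) [ 0.45425255 -0.01413441]
L 393 tilt 32.3636782005569 yaw 19.025278276018888
M 639 tilt 31.99666318757661 yaw -10.349371617019512
R 517 tilt 31.77118255065318 yaw 12.833210747374217
scene dots [ 9 10 10 10] [[0.4965, -0.0039], [0.4421, 0.029], [0.4639, -0.0582], [0.4092, -0.0258]] (np.float64(0.45277662772914906), np.float64(-0.014620507328309967), np.float64(0.044966975389687226)) [ 0.45289792 -0.01471575]
L 320 tilt 30.842116560629044 yaw 19.941051276897078
M 740 tilt 31.88829196917993 yaw -10.10209214104435
R 837 tilt 31.946513186383697 yaw 12.695598306644014
```

Run:
```python
from m import *
for n in('top','scene'):
    d=load(n); P=depthpts(d); hsv=cv2.cvtColor(d['frame'],cv2.COLOR_RGB2HSV)
    x,y,z=P[...,0],P[...,1],P[...,2]
    m=(z>.02)&(z<.045)&(x>.34)&(x<.62)&(y>.28)&(y<.48)&(hsv[...,1]>40)
    m=cv2.morphologyEx(m.astype(np.uint8),cv2.MORPH_OPEN,np.ones((2,2)))
    nl,L,S,C=cv2.connectedComponentsWithStats(m); i=1+np.argmax(S[1:,4])
    p=P[L==i]; r=cv2.minAreaRect(p[:,:2].astype(np.float32)*1000); print(n,S[i,4],r, cv2.boxPoints(r).round(1).tolist(), np.nanpercentile(p[:,2],[10,50,90]))
d=load('top'); save(d,'tray.png',(120,155,190,250),6)
s=state(); R=Rn.from_euler('xyz',s['eef_rot'],degrees=True).as_matrix(); print(R.round(3))
```

```text
top 1203 ((469.2974853515625, 379.2123718261719), (194.67092895507812, 115.11001586914062), 7.997741222381592) [[364.8999938964844, 422.70001220703125], [380.8999938964844, 308.70001220703125], [573.7000122070312, 335.79998779296875], [557.7000122070312, 449.79998779296875]] [0.01006211 0.02865473 0.03576484]
scene 1206 ((480.00048828125, 350.3529052734375), (269.66192626953125, 190.46456909179688), 16.915523529052734) [[323.29998779296875, 402.20001220703125], [378.70001220703125, 220.0], [636.7000122070312, 298.5], [581.2999877929688, 480.70001220703125]] [0.01774972 0.0253637  0.03371863]
[[-0.001  0.23  -0.973]
 [ 0.002 -0.973 -0.23 ]
 [-1.    -0.002  0.   ]]
```

View pics/tray.png

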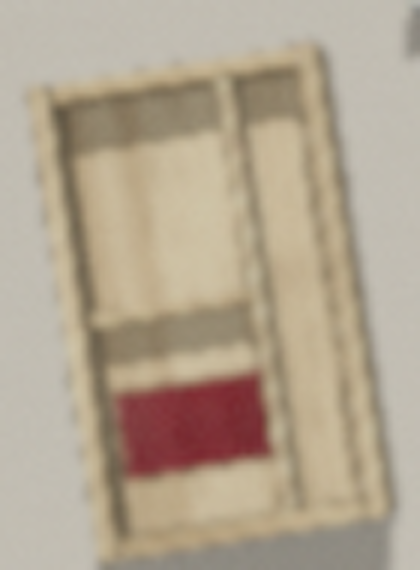

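```bash
cat > go.py <<'E'
from h import *
def shift(*tgts):
    s=state(); R=Rn.from_euler('xyz',s['eef_rot'],degrees=True).as_matrix(); p=s['position']
    ph=np.degrees(np.arctan2(R[1,1],R[0,1]))
    print('t',round(s['clock'],2),'pos',p.round(4),'phi',round(ph,1),'w',round(s['gripper_width'],4),'F',s['wrist_force'].round(1),'q7',s['joint_pos'][6].round(1),s['joint_pos'].round(0))
    for t in tgts:
        v=(np.array(t[:3])-p)*1000; print(t,'->',(R.T@v).round(1),'roll',None if len(t)<4 else round((ph-t[3]+180)%360-180,1))
E
python3 - <<'E'
from go import *
print(onplane(load('top'),[[146.2,189.2]],.03))
shift((.35,-.4,.2),(.4575,-.0155,.13,8),(.4575,-.0155,.038,8))
E
```

```text
[[0.50881863 0.39938064 0.03      ]]
t 0.1 pos [ 0.1434 -0.6077  0.2305] phi -76.7 w 0.0853 F [ 0.1 -0.6  1.2] q7 -12.3 [ 79.  40. -11.  90.   9.  52. -12.]
(0.35, -0.4, 0.2) -> [  30.8 -154.6 -248.8] roll None
(0.4575, -0.0155, 0.13, 8) -> [ 101.3 -504.  -441.8] roll -84.7
(0.4575, -0.0155, 0.038, 8) -> [ 193.3 -503.8 -441.8] roll -84.7
```

Request:
move_arm(
  grip=[1,1,1,1,1,1,1,1,1,1,1,1],
  xyz=[
    [5,-25,-40],
    [10,-50,-80],
    [15,-75,-120],
    [20,-100,-160],
    [25,-130,-205],
    [30,-155,-249],
    [30,-155,-249],
    [40,-195,-275],
    [50,-240,-300],
    [55,-280,-325],
    [60,-320,-350],
    [65,-355,-372],
  ],
  roll=[-7,-14,-21,-28,-35,-42,-48,-55,-62,-70,-77,-84.7],
)

```text
clock: 1.3
position: [0.4242, -0.1742, 0.1659]
eef_rot: [-176.3, 89.9, 102.1]
wrist_force: [-0.4, -0.7, 0.5]
gripper_width: 0.0854
```

Run:
```python
from go import *
shift((.4575,-.0155,.13,8),(.4575,-.0155,.038,8))
```

```text
t 1.3 pos [ 0.4242 -0.1742  0.1659] phi 8.4 w 0.0854 F [-0.4 -0.7  0.5] q7 -8.3 [ 34.  36. -27. 121.  32.  30.  -8.]
(0.4575, -0.0155, 0.13, 8) -> [  36.2   56.  -152.1] roll 0.4
(0.4575, -0.0155, 0.038, 8) -> [ 128.2   56.  -151.8] roll 0.4
```

Request:
move_arm(
  grip=[1,1,1,1,1,1,1],
  xyz=[
    [8,14,-40],
    [15,28,-80],
    [25,42,-120],
    [36,56,-152],
    [36,56,-152],
    [36,56,-152],
    [36,56,-152],
  ],
  roll=[0,0,0,0,0,0,0],
)

```text
clock: 2.0
position: [0.457, -0.017, 0.1301]
eef_rot: [-135.9, 89.9, 142.4]
wrist_force: [0.3, -0.0, -0.0]
gripper_width: 0.0853
```

Run:
```python
from go import *
shift((.4575,-.0155,.038,8))
d=grab('scene'); save(d,'s1.png',(220,140,420,290),4)
```

```text
t 2.0 pos [ 0.457  -0.017   0.1301] phi 8.3 w 0.0853 F [ 0.3 -0.  -0. ] q7 -29.5 [  9.  39. -20. 123.  33.  24. -30.]
(0.4575, -0.0155, 0.038, 8) -> [92.1  0.8 -1.2] roll 0.3
```

View pics/s1.png

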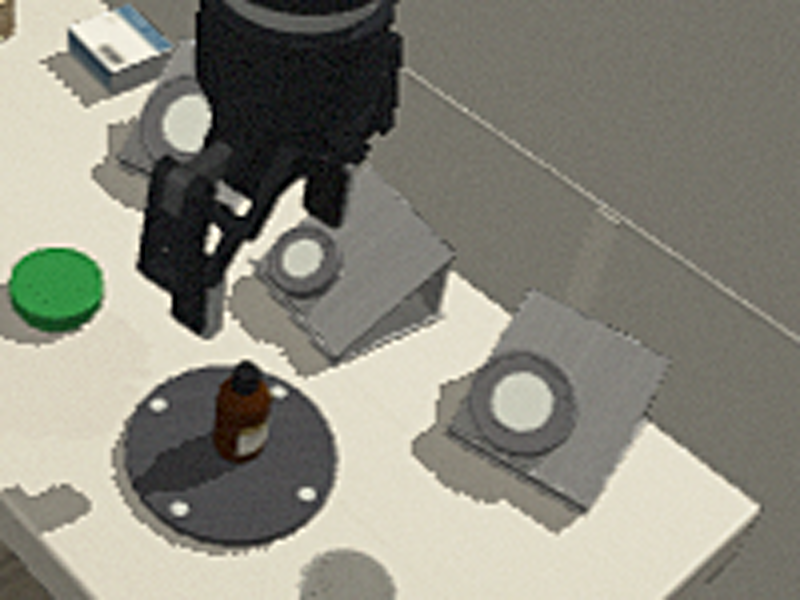

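The gripper hovers open over the plate. The bottle (zoom pixel ~243,410) stands between the two fingers (~205,330 and ~325,200). Descending.

Request:
move_arm(
  grip=[1,1,1,1,0.2,0.2,0.2,0.2,0.2,0.2,0.2,0.2],
  xyz=[
    [40,1,-1],
    [75,1,-1],
    [92,1,-1],
    [92,1,-1],
    [92,1,-1],
    [92,1,-1],
    [92,1,-1],
    [92,1,-1],
    [92,1,-1],
    [92,1,-1],
    [92,1,-1],
    [92,1,-1],
  ],
  roll=[0,0,0,0,0,0,0,0,0,0,0,0],
)

```text
clock: 3.25
position: [0.4584, -0.0162, 0.0393]
eef_rot: [134.3, 89.9, 52.5]
wrist_force: [0.0, 0.2, 7.5]
gripper_width: 0.025
```

Run:
```python
from go import *
shift((.457,-.0155,.22,8),(.53,.2,.22),(.511,.402,.22),(.511,.402,.05),(.511,.402,.035))
```

```text
t 3.25 pos [ 0.4584 -0.0162  0.0393] phi 8.2 w 0.025 F [0.  0.2 7.5] q7 -37.1 [  0.  49.  -7. 126.  42.   7. -37.]
(0.457, -0.0155, 0.22, 8) -> [-180.7   -1.1   -1.1] roll 0.2
(0.53, 0.2, 0.22) -> [-180.4  101.9 -204. ] roll None
(0.511, 0.402, 0.22) -> [-180.2  111.8 -406.6] roll None
(0.511, 0.402, 0.05) -> [ -10.2  111.7 -406.5] roll None
(0.511, 0.402, 0.035) -> [   4.8  111.7 -406.4] roll None
```

Request:
move_arm(
  grip=[0.2,0.2,0.2,0.2,0.2,0.2,0.2,0.2,0.2,0.2,0.2,0.2],
  xyz=[
    [-20,0,0],
    [-50,0,0],
    [-90,0,0],
    [-130,0,0],
    [-160,20,-20],
    [-180,40,-60],
    [-180,60,-100],
    [-180,80,-145],
    [-180,100,-190],
    [-180,105,-235],
    [-180,108,-280],
    [-180,110,-325],
  ],
  roll=[0,0,0,0,0,0,0,0,0,0,0,0],
)

```text
clock: 4.45
position: [0.5204, 0.3223, 0.2198]
eef_rot: [112.8, 90.0, 30.9]
wrist_force: [0.3, 0.5, -0.4]
gripper_width: 0.0248
```

Run:
```python
from go import *
shift((.511,.402,.15,8),(.511,.402,.035,8))
```

```text
t 4.45 pos [0.5204 0.3223 0.2198] phi 8.2 w 0.0248 F [ 0.3  0.5 -0.4] q7 -48.8 [-20.  41. -28.  92.  23.  52. -49.]
(0.511, 0.402, 0.15, 8) -> [ 69.8   2.  -80.2] roll 0.2
(0.511, 0.402, 0.035, 8) -> [184.8   1.9 -80.2] roll 0.2
```

Request:
move_arm(
  grip=[0.2,0.2,0.2,0.2,0.2,0.2,0.2],
  xyz=[
    [0,1,-40],
    [20,2,-80],
    [60,2,-80],
    [100,2,-80],
    [135,2,-80],
    [140,2,-80],
    [140,2,-80],
  ],
  roll=[0,0,0,0,0,0,0],
)

```text
clock: 5.15
position: [0.5107, 0.4012, 0.0795]
eef_rot: [-47.1, 89.9, -129.0]
wrist_force: [-0.5, 0.8, -0.8]
gripper_width: 0.025
```

Run:
```python
from go import *
shift((.511,.402,.035,8))
d=grab('scene'); save(d,'s2.png',(110,90,260,202),5)
d=grab('top'); save(d,'t2.png',(110,140,260,252),5)
```

```text
t 5.15 pos [0.5107 0.4012 0.0795] phi 8.2 w 0.025 F [-0.5  0.8 -0.8] q7 -58.3 [-30.  54. -23.  91.  29.  41. -58.]
(0.511, 0.402, 0.035, 8) -> [44.5  0.4 -0.7] roll 0.2
```

View pics/s2.png

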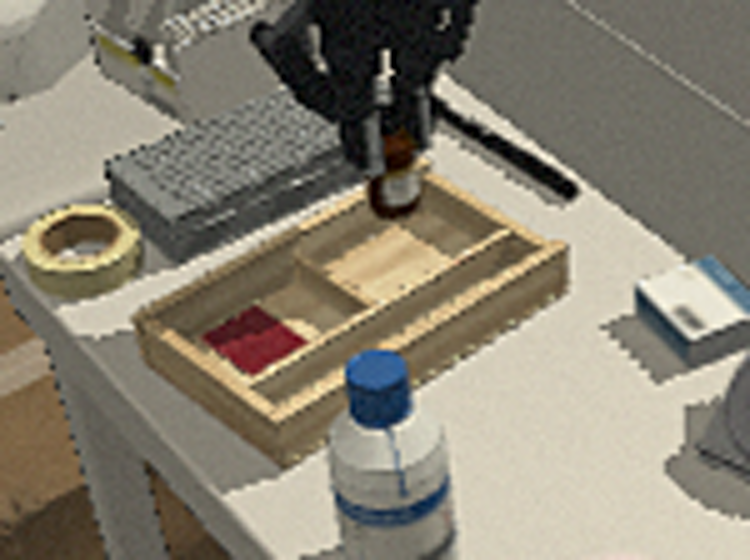

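View pics/t2.png

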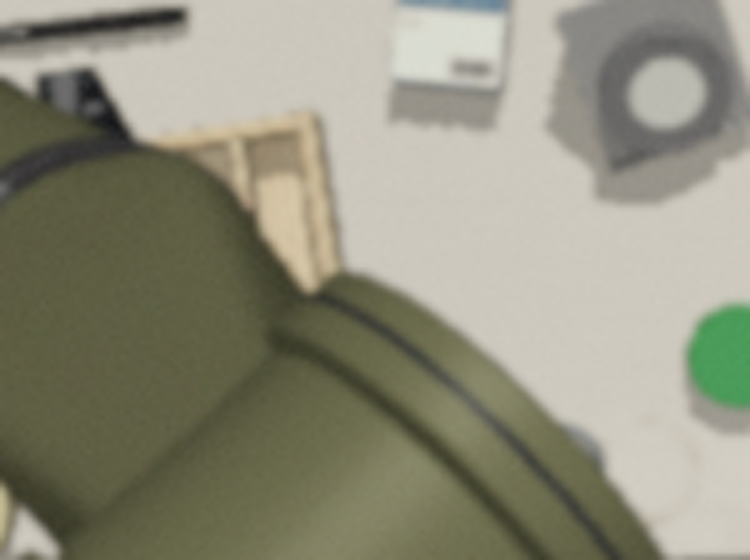

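The bottle hangs upright over the large far cell (zoom pixel ~395,200). Lowering it and opening a little way.

Request:
move_arm(
  grip=[0.2,0.2,0.2,0.2,0.2,0.5,0.5,0.5,0.5,0.5,0.5,0.5],
  xyz=[
    [20,0,0],
    [36,0,0],
    [42,0,0],
    [44.5,0,0],
    [44.5,0,0],
    [44.5,0,0],
    [44.5,0,0],
    [44.5,0,0],
    [20,0,0],
    [-20,0,0],
    [-60,0,0],
    [-100,0,0],
  ],
  roll=[0,0,0,0,0,0,0,0,0,0,0,0],
)

```text
clock: 6.45
position: [0.5116, 0.4025, 0.1836]
eef_rot: [128.5, 89.8, 46.6]
wrist_force: [1.4, -0.2, -0.5]
gripper_width: 0.0429
```

Run:
```python
from go import *
shift((.579,.1605,.15,-70.7),(.579,.1605,.1,-70.7))
d=grab('scene'); save(d,'s3.png',(110,90,300,202),4)
```

```text
t 6.45 pos [0.5116 0.4025 0.1836] phi 8.2 w 0.0429 F [ 1.4 -0.2 -0.5] q7 -54.7 [-28.  46. -27.  87.  24.  52. -55.]
(0.579, 0.1605, 0.15, -70.7) -> [ 33.1  32.2 249.2] roll 78.9
(0.579, 0.1605, 0.1, -70.7) -> [ 83.1  32.  249.3] roll 78.9
```

View pics/s3.png

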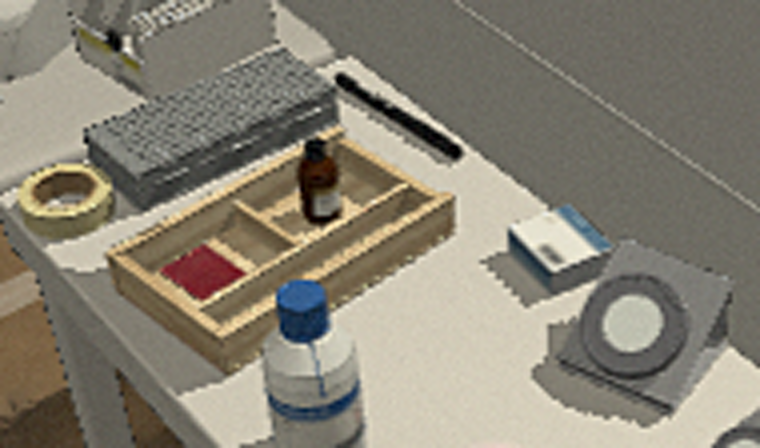

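The brown bottle stands upright in the far cell (zoom pixel ~320,185). Next, the largest dish on the left rest (~632,322).

Request:
move_arm(
  grip=[1,1,1,1,1,1,1,0.92,0.92,0.92,0.92,0.92],
  xyz=[
    [0,4,25],
    [0,8,55],
    [0,12,85],
    [0,16,115],
    [0,20,145],
    [5,24,175],
    [15,28,205],
    [25,30,230],
    [33,32,249],
    [60,32,249],
    [83,32,249],
    [83,32,249],
  ],
  roll=[8,16,24,32,40,48,56,64,72,79,79,79],
)

```text
clock: 7.7
position: [0.58, 0.1643, 0.1034]
eef_rot: [-140.7, 89.3, 58.4]
wrist_force: [-0.4, -0.6, 0.2]
gripper_width: 0.0786
```

Run:
```python
from go import *
shift((.5788,.1605,.04,-70.7),(.5788,.1605,.028,-70.7))
d=grab('scene'); save(d,'s4.png',(210,90,330,210),5)
d=grab('top'); save(d,'t4.png',(180,100,300,220),5)
```

```text
t 7.7 pos [0.58   0.1643 0.1034] phi -70.8 w 0.0786 F [-0.4 -0.6  0.2] q7 -97.5 [-17.  47.  -6. 100.   7.  32. -97.]
(0.5788, 0.1605, 0.04, -70.7) -> [63.4  3.6  3. ] roll -0.1
(0.5788, 0.1605, 0.028, -70.7) -> [75.4  3.7  3.1] roll -0.1
```

View pics/s4.png

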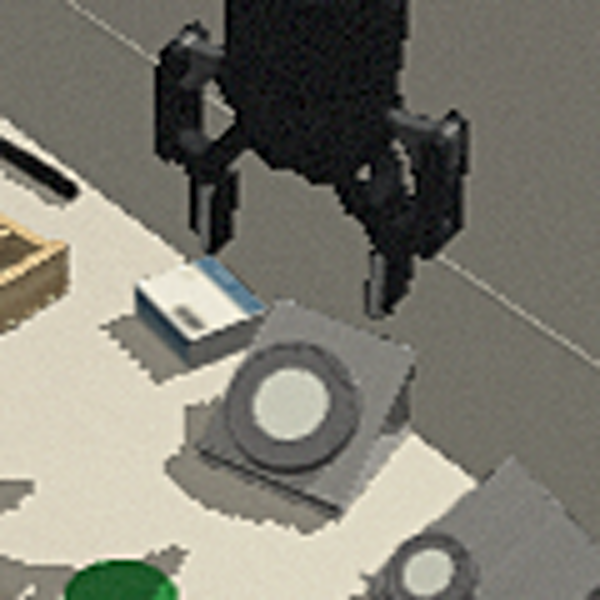

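Run:
```python
from m import *
d=load('scene'); P=depthpts(d); g=d['frame'].astype(int).mean(2)
for a,b in((245,260),(280,294)):
    for v in range(134,156):
        r=[(u,*(P[v,u]*1000).round(0).astype(int)) for u in range(a,b) if g[v,u]<75 and P[v,u,2]>.07]
        if r: print(v,r[0],r[-1])
```

```text
134 (248, np.int64(556), np.int64(210), np.int64(128)) (256, np.int64(574), np.int64(202), np.int64(125))
135 (248, np.int64(556), np.int64(211), np.int64(125)) (256, np.int64(575), np.int64(204), np.int64(120))
136 (249, np.int64(558), np.int64(208), np.int64(123)) (256, np.int64(574), np.int64(203), np.int64(119))
137 (252, np.int64(557), np.int64(197), np.int64(127)) (256, np.int64(575), np.int64(204), np.int64(115))
138 (252, np.int64(557), np.int64(196), np.int64(125)) (255, np.int64(570), np.int64(202), np.int64(116))
139 (251, np.int64(556), np.int64(199), np.int64(120)) (254, np.int64(566), np.int64(200), np.int64(116))
140 (251, np.int64(557), np.int64(200), np.int64(117)) (253, np.int64(562), np.int64(198), np.int64(116))
134 (282, np.int64(579), np.int64(125), np.int64(167)) (293, np.int64(589), np.int64(103), np.int64(176))
135 (283, np.int64(581), np.int64(124), np.int64(164)) (293, np.int64(589), np.int64(102), np.int64(174))
136 (283, np.int64(581), np.int64(124), np.int64(162)) (293, np.int64(587), np.int64(101), np.int64(173))
137 (284, np.int64(583), np.int64(122), 
[... 1060 characters left out ...]
p.int64(132)) (291, np.int64(600), np.int64(114), np.int64(130))
148 (283, np.int64(583), np.int64(122), np.int64(130)) (291, np.int64(599), np.int64(113), np.int64(127))
149 (283, np.int64(582), np.int64(121), np.int64(128)) (290, np.int64(597), np.int64(114), np.int64(125))
150 (283, np.int64(583), np.int64(121), np.int64(125)) (289, np.int64(592), np.int64(111), np.int64(127))
151 (283, np.int64(585), np.int64(123), np.int64(120)) (288, np.int64(591), np.int64(113), np.int64(123))
152 (283, np.int64(582), np.int64(120), np.int64(120)) (288, np.int64(591), np.int64(113), np.int64(121))
153 (284, np.int64(585), np.int64(119), np.int64(117)) (286, np.int64(590), np.int64(118), np.int64(114))
```

The dish (zoom pixel ~290,403) lies below the open fingers (tips ~215,250 and 378,315). The tip depth agrees with my estimate. Descending.

Request:
move_arm(
  grip=[0.92,0.92,0.92,0.92,0.92,0.92],
  xyz=[
    [30,3.5,3],
    [55,3.5,3],
    [68,3.5,3],
    [76,3.5,3],
    [76,3.5,3],
    [76,3.5,3],
  ],
  roll=[0,0,0,0,0,0],
)

```text
clock: 8.4
position: [0.5822, 0.1621, 0.0312]
eef_rot: [-155.2, 89.0, 44.0]
wrist_force: [-0.3, -0.2, -0.0]
gripper_width: 0.0787
```

Run:
```python
from go import *
shift((.5788,.1605,.0265,-70.7))
d=grab('scene'); save(d,'s5.png',(210,90,330,210),5)
```

```text
t 8.4 pos [0.5822 0.1621 0.0312] phi -70.8 w 0.0787 F [-0.3 -0.2 -0. ] q7 -98.1 [-17.  54.  -5. 102.   8.  24. -98.]
(0.5788, 0.1605, 0.0265, -70.7) -> [4.6 0.4 3.9] roll -0.1
```

View pics/s5.png

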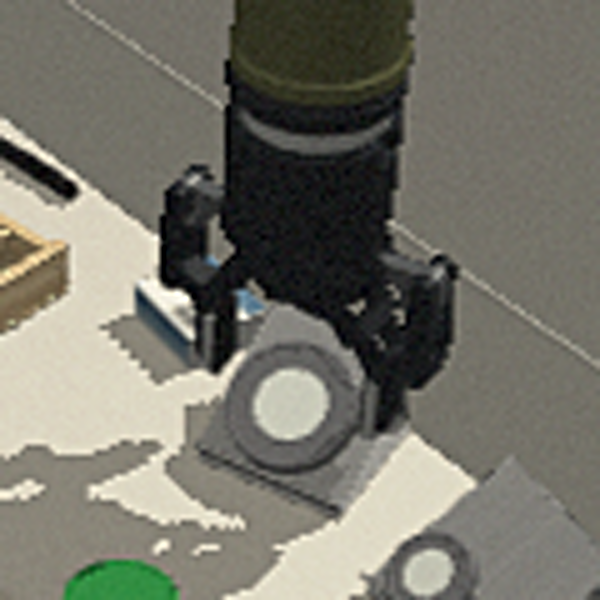

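The fingers straddle the dish (zoom pixel ~290,403), slightly high and uphill. I'll correct that and then close.

Request:
move_arm(
  grip=[0.92,0.92,0.92,0.92],
  xyz=[
    [3,0.4,4],
    [4.6,0.4,4],
    [4.6,0.4,4],
    [4.6,0.4,4],
  ],
  roll=[0,0,0,0],
)

```text
clock: 8.85
position: [0.5788, 0.1605, 0.0268]
eef_rot: [-155.8, 88.9, 43.3]
wrist_force: [0.3, 0.8, -0.6]
gripper_width: 0.0787
```

Run:
```python
from go import *
shift((.5788,.1605,.0265,-70.7))
```

```text
t 8.85 pos [0.5788 0.1605 0.0268] phi -70.8 w 0.0787 F [ 0.3  0.8 -0.6] q7 -98.2 [-17.  54.  -4. 102.   8.  23. -98.]
(0.5788, 0.1605, 0.0265, -70.7) -> [ 0.3 -0.  -0. ] roll -0.1
```

Request:
move_arm(
  grip=[0.6,0.6,0.6,0.6,0.6,0.6],
  xyz=[
    [0,0,0],
    [0,0,0],
    [0,0,0],
    [0,0,0],
    [0,0,0],
    [0,0,0],
  ],
  roll=[0,0,0,0,0,0],
)

```text
clock: 9.45
position: [0.5788, 0.1605, 0.0276]
eef_rot: [-156.2, 88.9, 43.0]
wrist_force: [-0.9, -0.4, 6.8]
gripper_width: 0.0633
```

Request:
move_arm(
  grip=[0.6,0.6,0.6,0.6,0.6],
  xyz=[
    [-15,0,0],
    [-40,0,0],
    [-80,0,0],
    [-80,0,0],
    [-80,0,0],
  ],
  roll=[0,0,0,0,0],
)

```text
clock: 9.95
position: [0.5785, 0.1597, 0.1092]
eef_rot: [-159.4, 88.8, 39.8]
wrist_force: [-0.3, -0.2, -1.6]
gripper_width: 0.0634
```

Run:
```python
from go import *
shift((.4534,-.0145,.12,-70.7))
d=grab('scene'); save(d,'s6.png',(210,90,330,210),5)
```

```text
t 9.95 pos [0.5785 0.1597 0.1092] phi -70.8 w 0.0634 F [-0.3 -0.2 -1.6] q7 -97.3 [-16.  46.  -6. 101.   7.  31. -97.]
(0.4534, -0.0145, 0.12, -70.7) -> [-15.3 123.4 175.1] roll -0.1
```

View pics/s6.png

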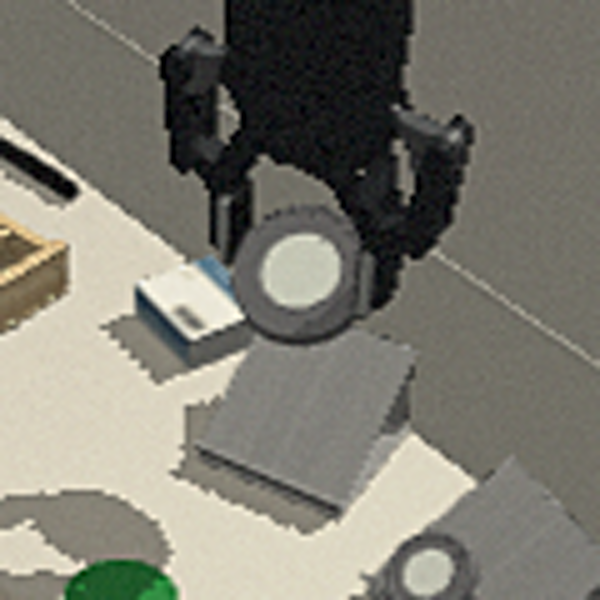

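The dish is held at its original lean, lid up (zoom pixel ~300,270), and the rest is empty. Carrying it to the plate.

Request:
move_arm(
  grip=[0.6,0.6,0.6,0.6,0.6,0.6,0.6,0.6,0.6],
  xyz=[
    [-10,15,22],
    [-15,38,55],
    [-15,62,88],
    [-15,85,120],
    [-15,105,150],
    [-10,123,176],
    [10,123,177],
    [30,123,177],
    [30,123,177],
  ],
  roll=[0,0,0,0,0,0,0,0,0],
)

```text
clock: 10.9
position: [0.4493, -0.0146, 0.0717]
eef_rot: [-143.0, 89.1, 56.1]
wrist_force: [-0.4, -0.1, -1.0]
gripper_width: 0.0632
```

Run:
```python
from go import *
shift((.452,-.015,.026,-70.7),(.452,-.015,.0093,-70.7))
```

```text
t 10.9 pos [ 0.4493 -0.0146  0.0717] phi -70.8 w 0.0632 F [-0.4 -0.1 -1. ] q7 -88.3 [ -1.  45.  -4. 127.  14.   8. -88.]
(0.452, -0.015, 0.026, -70.7) -> [45.7  1.7 -1.9] roll -0.1
(0.452, -0.015, 0.0093, -70.7) -> [62.4  1.8 -1.7] roll -0.1
```

Request:
move_arm(
  grip=[0.6,0.6,0.6,0.6,0.6,0.6,0.6,0.6,0.6],
  xyz=[
    [20,2,-2],
    [36,2,-2],
    [42,2,-2],
    [45,2,-2],
    [48,2,-2],
    [51,2,-2],
    [54,2,-2],
    [57,2,-2],
    [57,2,-2],
  ],
  roll=[0,0,0,0,0,0,0,0,0],
)

```text
clock: 11.8
position: [0.4588, -0.0132, 0.0173]
eef_rot: [-159.4, 88.6, 40.1]
wrist_force: [4.4, 3.1, 16.1]
gripper_width: 0.0631
```

Run:
```python
from go import *
shift((.452,-.015,.0093,-70.7))
d=grab('scene'); save(d,'s7.png',(220,160,340,280),5)
```

```text
t 11.8 pos [ 0.4588 -0.0132  0.0173] phi -70.4 w 0.0631 F [ 4.4  3.1 16.1] q7 -152.1 [  -1.   52.   -4.  127.   78.    2. -152.]
(0.452, -0.015, 0.0093, -70.7) -> [ 7.9 -0.5  7.2] roll 0.3
```

View pics/s7.png

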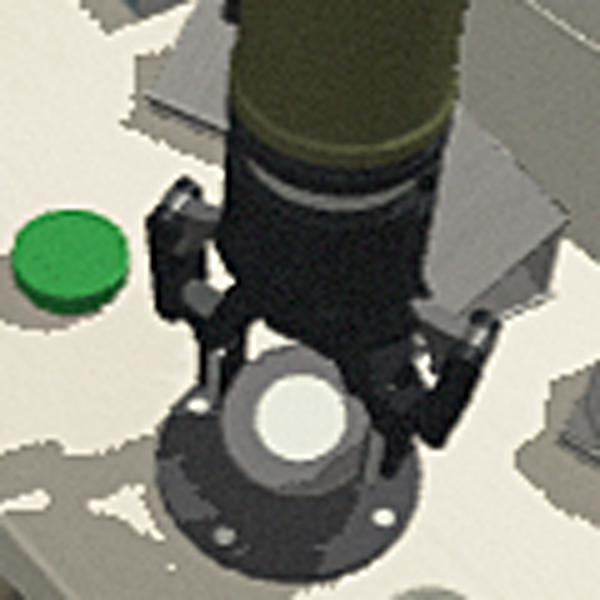

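The dish's low edge is on the plate and the dish is partly levelled (zoom pixel ~300,420). But the wrist is at its limits (q6 2.4, q7 -152), so I'll lift and turn the tool half round for range.

Request:
move_arm(
  grip=[0.6,0.6,0.6,0.6,0.6,0.6],
  xyz=[
    [-10,0,0],
    [-25,0,0],
    [-45,0,0],
    [-65,0,0],
    [-85,0,0],
    [-85,0,0],
  ],
  roll=[0,0,0,0,0,0],
)

```text
clock: 12.45
position: [0.4581, -0.0148, 0.1043]
eef_rot: [-165.1, 88.5, 34.8]
wrist_force: [0.3, 0.6, -0.6]
gripper_width: 0.063
```

Run:
```python
from go import *
shift((.4534,-.0145,.1,109.3))
s=state();print(Rn.from_euler('xyz',s['eef_rot'],degrees=True).as_matrix()[:,0].round(4))
```

```text
t 12.45 pos [ 0.4581 -0.0148  0.1043] phi -70.0 w 0.063 F [ 0.3  0.6 -0.6] q7 -128.8 [  15.   43.  -30.  125.   54.   24. -129.]
(0.4534, -0.0145, 0.1, 109.3) -> [ 4.2 -1.8  4.4] roll -179.3
[ 0.0217  0.0151 -0.9997]
```

Request:
move_arm(
  grip=[0.6,0.6,0.6,0.6,0.6,0.6,0.6,0.6,0.6,0.6,0.6,0.6],
  xyz=[
    [0,0,0],
    [0,0,0],
    [0,0,0],
    [0,0,0],
    [0,0,0],
    [0,0,0],
    [0,0,0],
    [0,0,0],
    [0,0,0],
    [0,0,0],
    [0,0,0],
    [0,0,0],
  ],
  roll=[-8.5,-17,-25.5,-34,-42.5,-51,-59.5,-68,-76.5,-85,-93.5,-102],
)

```text
clock: 13.65
position: [0.4578, -0.0151, 0.1035]
eef_rot: [91.6, 88.6, 33.9]
wrist_force: [0.4, -0.2, -0.8]
gripper_width: 0.0633
```

Request:
move_arm(
  grip=[0.6,0.6,0.6,0.6,0.6,0.6,0.6,0.6,0.6,0.6],
  xyz=[
    [0,0,0],
    [0,0,0],
    [0,0,0],
    [0,0,0],
    [0,0,0],
    [0,0,0],
    [0,0,0],
    [0,0,0],
    [0,0,0],
    [0,0,0],
  ],
  roll=[-8.5,-17,-25.5,-34,-42.5,-51,-59.5,-68,-77,-77],
)

```text
clock: 14.65
position: [0.4574, -0.0153, 0.1025]
eef_rot: [15.5, 88.7, 34.8]
wrist_force: [-0.5, 0.2, 0.1]
gripper_width: 0.0633
```

Run:
```python
from go import *
shift((.4534,-.0145,.04),(.4534,-.0145,.009))
d=grab('scene'); save(d,'s8.png',(220,140,340,260),5)
P=depthpts(d); g=d['frame'].astype(int)
s=state();print(Rn.from_euler('xyz',s['eef_rot'],degrees=True).as_matrix()[:,0].round(4))
```

```text
t 14.65 pos [ 0.4574 -0.0153  0.1025] phi 109.3 w 0.0633 F [-0.5  0.2  0.1] q7 32.6 [ 33.  55. -65. 124.  71.  51.  33.]
(0.4534, -0.0145, 0.04) -> [62.5  1.7 -5. ] roll None
(0.4534, -0.0145, 0.009) -> [93.4  1.5 -5.7] roll None
[ 0.0195  0.0135 -0.9997]
```

View pics/s8.png

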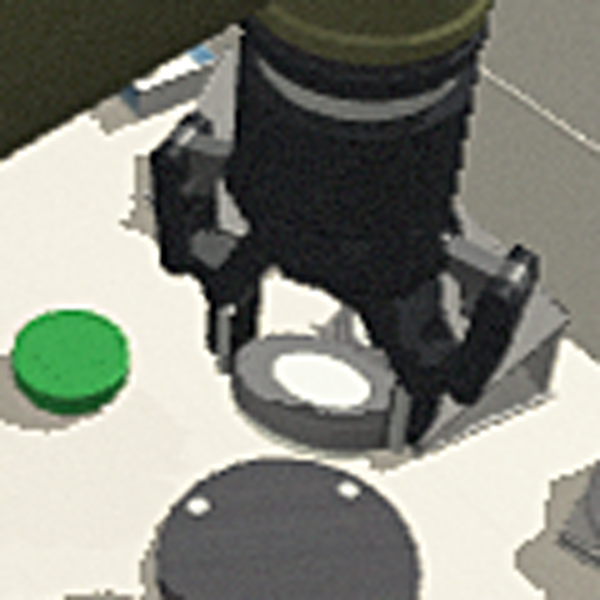

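```bash
cat >> m.py <<'E'
def white(d,lo,hi,box,amin=30):
    """white lid centre disc: returns centroid px, plane normal, centre point by ray/plane"""
    P=depthpts(d); hsv=cv2.cvtColor(d['frame'],cv2.COLOR_RGB2HSV); x,y,z=P[...,0],P[...,1],P[...,2]
    m=((hsv[...,2]>140)&(hsv[...,1]<45)&(z>lo)&(z<hi)&(x>box[0])&(x<box[1])&(y>box[2])&(y<box[3])).astype(np.uint8)
    nl,L,S,C=cv2.connectedComponentsWithStats(m)
    R,t=cam(d); c0=-R.T@t
    for i in range(1,nl):
        if S[i,4]<amin: continue
        p=P[L==i]; p=p[np.isfinite(p[:,0])]; ce=np.median(p,0)
        nv=np.linalg.svd(p-p.mean(0),full_matrices=False)[2][2]; nv*=np.sign(nv[2])
        r=np.append(slopes(d,C[i])[0],1)@R; X=c0+r*(((p.mean(0)-c0)@nv)/(r@nv))
        c=max(cv2.findContours((L==i).astype(np.uint8),cv2.RETR_EXTERNAL,cv2.CHAIN_APPROX_NONE)[0],key=cv2.contourArea)
        print('px',C[i].round(1),S[i,4],'centre',X.round(4),'n',nv.round(3),'tilt',np.degrees(np.arccos(nv[2])).round(1),'ell',[round(v,1) for v in cv2.fitEllipse(c)[1]])
E
python3 - <<'E'
from m import *
white(load('scene'),.08,.2,(.38,.55,-.1,.1))
E
```

```text
px [282.2 215.5] 197 centre [ 0.455  -0.0146  0.1189] n [0.347 0.099 0.933] tilt 21.1 ell [10.3, 24.8]
px [277.3 227.8] 38 centre [ 0.4304 -0.0285  0.1152] n [0.464 0.166 0.87 ] tilt 29.6 ell [37.2, 50.5]
```

Request:
move_arm(
  grip=[0.6,0.6,0.6,0.6,0.6,0.6,0.6,0.6],
  xyz=[
    [30,1,-2],
    [60,1,-2],
    [75,1,-3],
    [80,1,-3],
    [84,1,-3],
    [88,1,-3],
    [92,1,-3],
    [92,1,-3],
  ],
  roll=[0,0,0,0,0,0,0,0],
)

```text
clock: 15.5
position: [0.4535, -0.0146, 0.0122]
eef_rot: [14.9, 88.8, 34.1]
wrist_force: [-9.7, -3.4, 17.3]
gripper_width: 0.0635
```

Run:
```python
from go import *
from m import white
shift((.4568,-.0145,.009))
d=grab('scene'); save(d,'s9.png',(220,160,340,280),5)
white(d,.01,.06,(.38,.55,-.1,.1))
```

```text
t 15.5 pos [ 0.4535 -0.0146  0.0122] phi 109.2 w 0.0635 F [-9.7 -3.4 17.3] q7 20.7 [ 29.  65. -58. 126.  87.  50.  21.]
(0.4568, -0.0145, 0.009) -> [ 3.3 -1.   3.1] roll None
px [276.9 244.5] 321 centre [ 0.4526 -0.0117  0.0293] n [0.212 0.058 0.975] tilt 12.7 ell [16.2, 27.0]
```

View pics/s9.png

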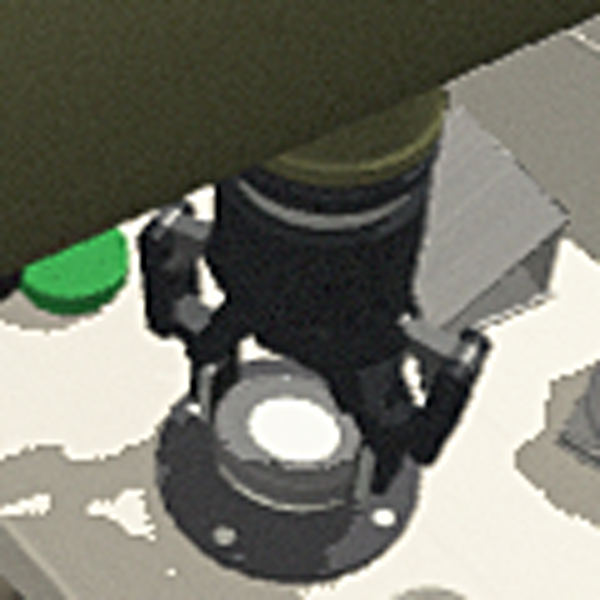

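The dish sits on the plate, leaning about 13° (zoom pixel ~293,430). Pressing a little further.

Request:
move_arm(
  grip=[0.6,0.6,0.6,0.6,0.6],
  xyz=[
    [2,-1,2],
    [4,-1,2],
    [6,-1,2],
    [6,-1,2],
    [6,-1,2],
  ],
  roll=[0,0,0,0,0],
)

```text
clock: 16.05
position: [0.4523, -0.015, 0.0086]
eef_rot: [17.5, 89.0, 36.8]
wrist_force: [-12.2, -2.9, 22.2]
gripper_width: 0.0634
```

Run:
```python
from go import *
from m import white
shift((.4568,-.0145,.009))
d=grab('scene'); white(d,.01,.06,(.38,.55,-.1,.1))
```

```text
t 16.05 pos [ 0.4523 -0.015   0.0086] phi 109.3 w 0.0634 F [-12.2  -2.9  22.2] q7 20.6 [ 29.  65. -58. 126.  87.  50.  21.]
(0.4568, -0.0145, 0.009) -> [-0.3 -1.   4.4] roll None
px [275.7 245.6] 350 centre [ 0.4503 -0.0109  0.027 ] n [0.132 0.041 0.99 ] tilt 7.9 ell [17.3, 27.1]
```

Request:
move_arm(
  grip=[0.9,0.9,0.9,0.9],
  xyz=[
    [0,0,0],
    [0,0,0],
    [0,0,0],
    [0,0,0],
  ],
  roll=[0,0,0,0],
)

```text
clock: 16.5
position: [0.4529, -0.015, 0.0087]
eef_rot: [15.9, 89.0, 35.2]
wrist_force: [0.2, 0.2, 0.0]
gripper_width: 0.0769
```

Run:
```python
from go import *
from m import white
shift((.4534,-.0145,.009))
d=grab('scene'); save(d,'s10.png',(220,160,340,280),5); white(d,.01,.06,(.38,.55,-.1,.1))
```

```text
t 16.5 pos [ 0.4529 -0.015   0.0087] phi 109.2 w 0.0769 F [0.2 0.2 0. ] q7 20.6 [ 29.  65. -58. 126.  87.  50.  21.]
(0.4534, -0.0145, 0.009) -> [-0.3  0.3  0.6] roll None
px [277. 248.] 442 centre [ 0.4502 -0.0152  0.0233] n [0.001 0.004 1.   ] tilt 0.2 ell [19.7, 31.4]
```

View pics/s10.png

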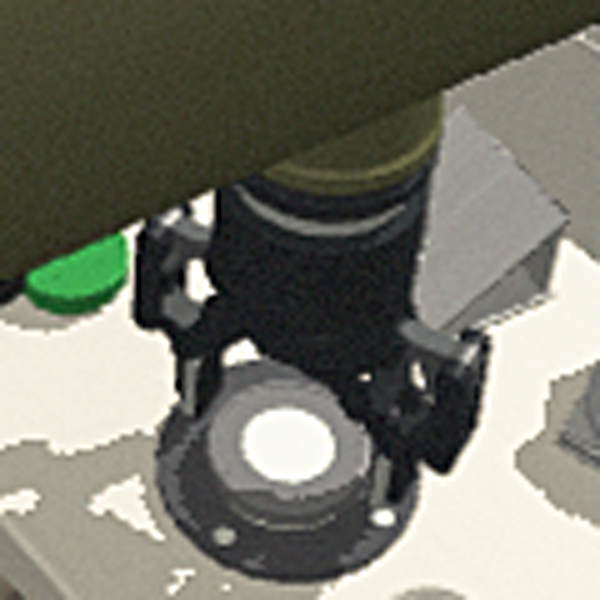

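The largest dish lies flat (0.2° tilt, lid top at 23 mm, zoom pixel ~288,445), about 2.6 mm from the plate's middle. Next, the middle dish on the right rest.

Request:
move_arm(
  grip=[0.95,0.95,0.95,0.95,0.95],
  xyz=[
    [-30,0,0],
    [-70,0,0],
    [-110,0,0],
    [-110,0,0],
    [-110,0,0],
  ],
  roll=[0,0,2,6,6],
)

```text
clock: 17.05
position: [0.452, -0.0163, 0.1195]
eef_rot: [17.1, 88.9, 30.3]
wrist_force: [0.0, -0.1, 0.2]
gripper_width: 0.0808
```

Run:
```python
from go import *
shift((.5732,-.0995,.12,102.8),(.5732,-.0995,.07,102.8))
```

```text
t 17.05 pos [ 0.452  -0.0163  0.1195] phi 103.2 w 0.0808 F [ 0.  -0.1  0.2] q7 28.8 [ 33.  53. -64. 124.  68.  50.  29.]
(0.5732, -0.0995, 0.12, 102.8) -> [   0.7 -108.7   99. ] roll 0.4
(0.5732, -0.0995, 0.07, 102.8) -> [  50.7 -109.    98.1] roll 0.4
```

Request:
move_arm(
  grip=[0.78,0.78,0.78,0.78,0.78,0.78,0.78],
  xyz=[
    [0,-25,23],
    [0,-55,50],
    [0,-85,78],
    [10,-109,98],
    [35,-109,98],
    [50,-109,98],
    [50,-109,98],
  ],
  roll=[0,0,0,0,0,0,0],
)

```text
clock: 17.75
position: [0.5704, -0.0994, 0.0675]
eef_rot: [30.7, 89.2, 44.1]
wrist_force: [0.6, 1.1, 0.3]
gripper_width: 0.0667
```

Run:
```python
from go import *
from m import white
shift((.5732,-.0995,.026,102.8))
d=grab('scene'); save(d,'s11.png',(290,140,410,260),5)
d=grab('top'); save(d,'t11.png',(260,100,400,240),5)
P=depthpts(load('scene'));
```

```text
t 17.75 pos [ 0.5704 -0.0994  0.0675] phi 103.3 w 0.0667 F [0.6 1.1 0.3] q7 51.0 [ 37.  62. -60. 104.  66.  57.  51.]
(0.5732, -0.0995, 0.026, 102.8) -> [41.5 -1.1  2.2] roll 0.5
```

View pics/s11.png

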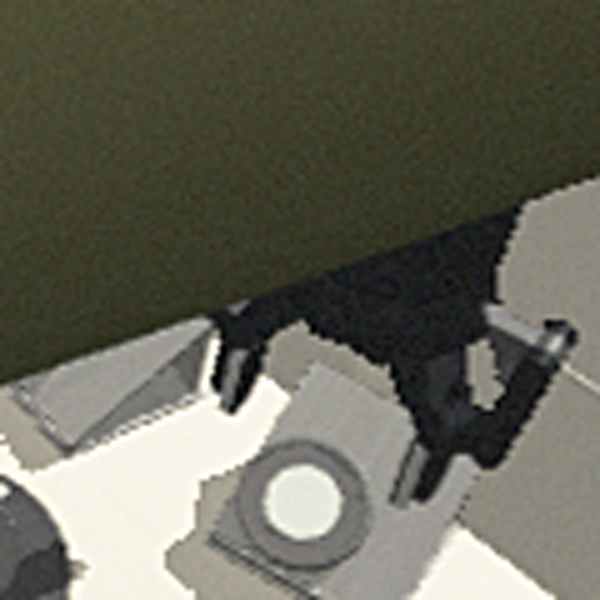

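View pics/t11.png

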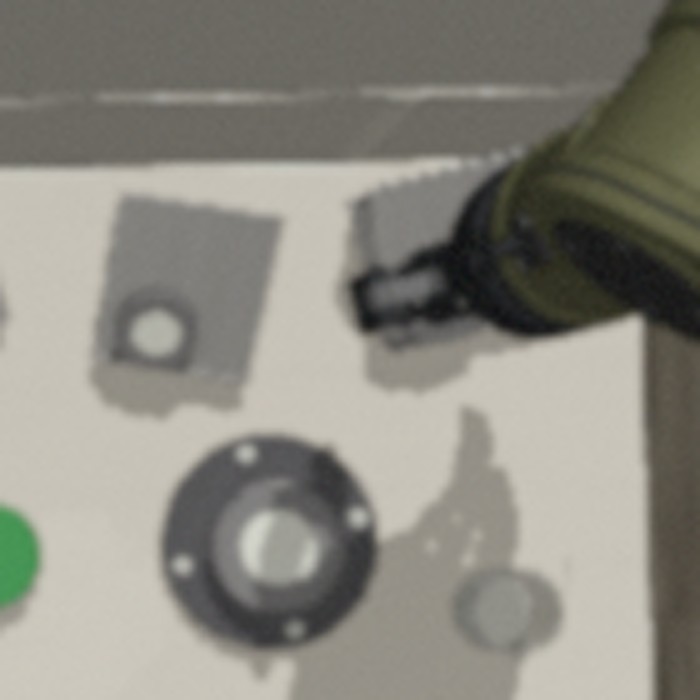

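The fingers straddle the middle dish (zoom pixel ~305,500). In the top view the large dish (~278,545) is nearly concentric with the plate (~270,540).

Request:
move_arm(
  grip=[0.78,0.78,0.78,0.78,0.78],
  xyz=[
    [15,-1,2],
    [28,-1,2.5],
    [36,-1,3],
    [42,-1,3],
    [42,-1,3],
  ],
  roll=[0,0,0,0,0],
)

```text
clock: 18.35
position: [0.5755, -0.0984, 0.0275]
eef_rot: [24.4, 89.0, 37.7]
wrist_force: [-0.9, 0.1, 0.7]
gripper_width: 0.0665
```

Run:
```python
from go import *
from m import *
shift((.5732,-.0995,.026,102.8))
white(load('top'),.01,.06,(.38,.55,-.1,.1))
d=load('top'); P=depthpts(d); z=P[...,2]; m=(z>.0185)&(z<.032)&(P[...,0]>.4)&(P[...,0]<.5)&(P[...,1]>-.08)&(P[...,1]<.05)
print(m.sum(),np.median(P[m],0),(P[m].min(0)+P[m].max(0))/2,P[m].max(0)-P[m].min(0))
```

```text
t 18.35 pos [ 0.5755 -0.0984  0.0275] phi 103.4 w 0.0665 F [-0.9  0.1  0.7] q7 48.8 [ 36.  66. -58. 104.  70.  54.  49.]
(0.5732, -0.0995, 0.026, 102.8) -> [ 1.4 -0.5 -2.5] roll 0.6
px [314.8 208.9] 194 centre [ 0.4519 -0.0143  0.0236] n [-0.009  0.011  1.   ] tilt 0.8 ell [13.5, 16.5]
545 [ 0.4519849  -0.01585265  0.02362374] [ 0.45166376 -0.01613515  0.02430967] [0.06449205 0.06303    0.011588  ]
```

Request:
move_arm(
  grip=[0.78,0.78,0.45,0.45,0.45,0.45,0.45,0.45],
  xyz=[
    [1.5,-0.5,-2.5],
    [1.5,-0.5,-2.5],
    [1.5,-0.5,-2.5],
    [1.5,-0.5,-2.5],
    [1.5,-0.5,-2.5],
    [1.5,-0.5,-2.5],
    [1.5,-0.5,-2.5],
    [1.5,-0.5,-2.5],
  ],
  roll=[0,0,0,0,0,0,0,0],
)

```text
clock: 19.15
position: [0.5733, -0.0995, 0.0269]
eef_rot: [21.7, 89.0, 35.1]
wrist_force: [-2.1, -0.7, 5.9]
gripper_width: 0.0512
```

Request:
move_arm(
  grip=[0.45,0.45,0.45,0.45,0.45,0.45],
  xyz=[
    [-15,0,0],
    [-40,0,0],
    [-70,0,0],
    [-90,0,0],
    [-90,0,0],
    [-90,0,0],
  ],
  roll=[0,0,0,0,0,0],
)

```text
clock: 19.75
position: [0.5721, -0.1007, 0.1174]
eef_rot: [18.5, 89.0, 31.9]
wrist_force: [0.6, -0.2, -1.5]
gripper_width: 0.0512
```

Run:
```python
from go import *
from m import *
shift((.4545,-.0153,.12))
d=grab('scene'); save(d,'s12.png',(290,100,410,220),5); white(d,.07,.2,(.5,.65,-.2,0))
```

```text
t 19.75 pos [ 0.5721 -0.1007  0.1174] phi 103.3 w 0.0512 F [ 0.6 -0.2 -1.5] q7 54.5 [ 38.  59. -63. 102.  61.  60.  54.]
(0.4545, -0.0153, 0.12) -> [ -3.6 110.2 -94.7] roll None
px [360.2 210.6] 223 centre [ 0.5708 -0.1013  0.1279] n [-0.512 -0.105  0.853] tilt 31.5 ell [15.5, 16.6]
```

View pics/s12.png

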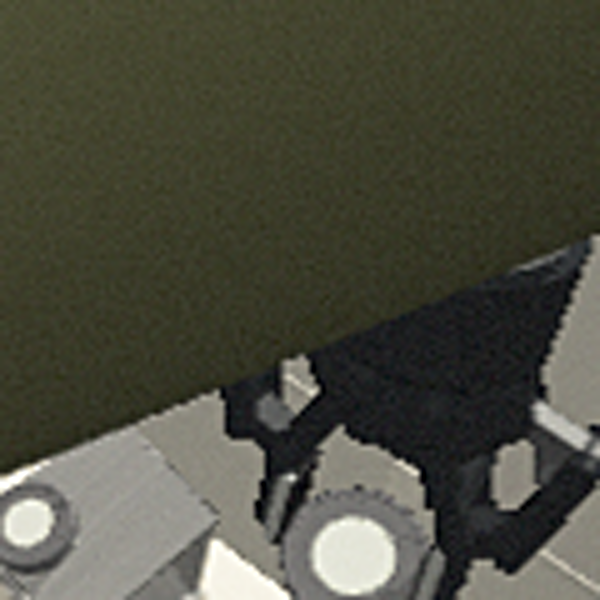

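The middle dish is held at its rest lean, lid up (zoom pixel ~352,552). Carrying it over the large dish.

Request:
move_arm(
  grip=[0.45,0.45,0.45,0.45,0.45,0.45,0.45,0.45],
  xyz=[
    [0,20,-18],
    [0,48,-43],
    [0,75,-68],
    [0,98,-87],
    [0,110,-98],
    [20,110,-98],
    [40,110,-98],
    [45,110,-98],
  ],
  roll=[0,0,0,0,0,0,0,0],
)

```text
clock: 20.6
position: [0.4497, -0.0165, 0.0685]
eef_rot: [31.1, 89.3, 44.4]
wrist_force: [-0.3, 0.2, -0.9]
gripper_width: 0.0513
```

Run:
```python
from go import *
from m import *
shift((.4508,-.0153,.04),(.4508,-.0153,.03))
d=grab('scene');  white(d,.05,.2,(.38,.65,-.2,.1))
```

```text
t 20.6 pos [ 0.4497 -0.0165  0.0685] phi 103.4 w 0.0513 F [-0.3  0.2 -0.9] q7 22.5 [ 30.  57. -59. 126.  76.  48.  22.]
(0.4508, -0.0153, 0.04) -> [28.5  0.7  1. ] roll None
(0.4508, -0.0153, 0.03) -> [38.5  0.6  0.9] roll None
px [321.  193.3] 126 centre [0.6109 0.0191 0.0526] n [-0.39   0.066  0.919] tilt 23.3 ell [5.0, 33.4]
px [308.  209.3] 41 centre [ 0.4604 -0.0657  0.1765] n [ 0.181 -0.171  0.968] tilt 14.4 ell [3.7, 11.7]
px [369.  222.5] 168 centre [ 0.6263 -0.1009  0.0526] n [-0.284 -0.068  0.956] tilt 17.0 ell [5.2, 40.9]
px [279.1 231.7] 196 centre [ 0.4487 -0.017   0.0788] n [-0.505 -0.11   0.856] tilt 31.1 ell [14.6, 15.5]
px [307.8 282.4] 89 centre [ 0.4256 -0.1208  0.054 ] n [0.034 0.016 0.999] tilt 2.2 ell [20.2, 23.8]
```

Request:
move_arm(
  grip=[0.45,0.45,0.45,0.45,0.45,0.45,0.45,0.45],
  xyz=[
    [12,0.7,1],
    [22,0.7,1],
    [27,0.7,1],
    [30,0.7,1],
    [33,0.7,1],
    [36,0.7,1],
    [38,0.7,1],
    [38,0.7,1],
  ],
  roll=[0,0,0,0,0,0,0,0],
)

```text
clock: 21.45
position: [0.4561, -0.0135, 0.0337]
eef_rot: [15.6, 88.7, 29.0]
wrist_force: [4.9, -0.9, 19.7]
gripper_width: 0.0513
```

Run:
```python
from go import *
from m import *
shift((.4508,-.0153,.03))
d=grab('scene');  white(d,.01,.08,(.40,.5,-.1,.1)); save(d,'s13.png',(220,160,340,280),5)
```

```text
t 21.45 pos [ 0.4561 -0.0135  0.0337] phi 103.4 w 0.0513 F [ 4.9 -0.9 19.7] q7 17.5 [ 29.  61. -57. 126.  83.  47.  17.]
(0.4508, -0.0153, 0.03) -> [ 3.6 -0.6 -5.6] roll None
px [279.1 239.5] 186 centre [ 0.4546 -0.0141  0.0466] n [-0.344 -0.076  0.936] tilt 20.6 ell [13.6, 15.6]
```

View pics/s13.png

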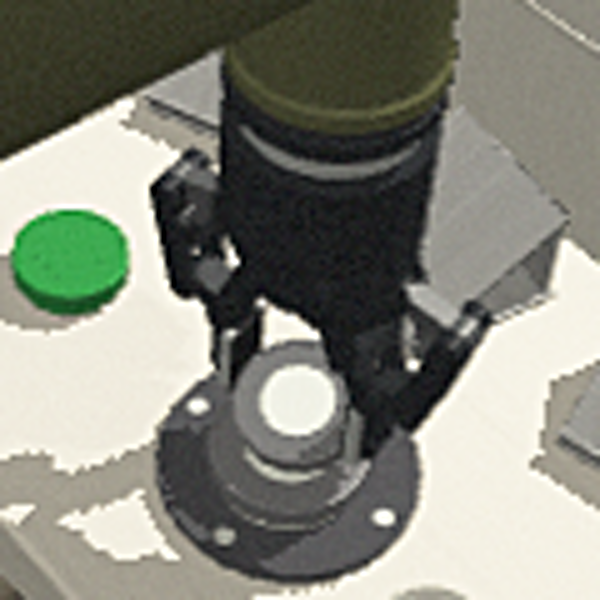

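The middle dish is leaning 21° on the large one (zoom pixel ~297,400). Pressing further and shifting back.

Request:
move_arm(
  grip=[0.45,0.45,0.45,0.45,0.45,0.45],
  xyz=[
    [1,0,-3],
    [3,-0.5,-4],
    [5,-0.5,-5],
    [7,-0.5,-5],
    [7,-0.5,-5],
    [7,-0.5,-5],
  ],
  roll=[0,0,0,0,0,0],
)

```text
clock: 22.1
position: [0.4581, -0.0129, 0.0304]
eef_rot: [8.7, 87.9, 22.1]
wrist_force: [7.7, -1.3, 22.3]
gripper_width: 0.0513
```

Run:
```python
from go import *
from m import *
shift((.4508,-.0153,.03))
d=grab('scene');  white(d,.01,.08,(.40,.5,-.1,.1)); save(d,'s14.png',(220,160,340,280),5)
```

```text
t 22.1 pos [ 0.4581 -0.0129  0.0304] phi 103.4 w 0.0513 F [ 7.7 -1.3 22.3] q7 15.9 [ 29.  62. -57. 126.  85.  47.  16.]
(0.4508, -0.0153, 0.03) -> [ 0.2 -0.7 -7.7] roll None
px [279.5 239.5] 181 centre [ 0.4564 -0.0137  0.0448] n [-0.252 -0.016  0.968] tilt 14.6 ell [13.3, 15.4]
```

View pics/s14.png

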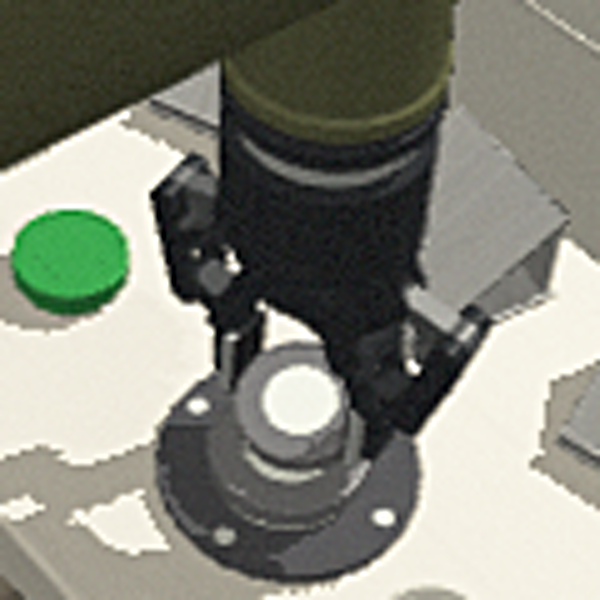

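Request:
move_arm(
  grip=[0.45,0.45,0.45,0.45,0.45],
  xyz=[
    [-8,0,0],
    [-14,-1,-6],
    [-14,-1,-12],
    [-14,-1,-12],
    [-14,-1,-12],
  ],
  roll=[0,0,0,0,0],
)

```text
clock: 22.65
position: [0.4453, -0.0173, 0.0435]
eef_rot: [9.2, 88.0, 22.6]
wrist_force: [0.4, 0.2, -0.5]
gripper_width: 0.0515
```

Run:
```python
from go import *
from m import *
shift((.4508,-.0153,.03))
s=state();print(Rn.from_euler('xyz',s['eef_rot'],degrees=True).as_matrix()[:,0].round(4))
d=grab('scene');  white(d,.01,.08,(.40,.5,-.1,.1))
d=grab('top'); save(d,'t14.png',(260,100,400,240),5)
```

```text
t 22.65 pos [ 0.4453 -0.0173  0.0435] phi 103.4 w 0.0515 F [ 0.4  0.2 -0.5] q7 15.6 [ 30.  60. -57. 128.  84.  46.  16.]
(0.4508, -0.0153, 0.03) -> [13.7  0.6  5.4] roll None
[ 0.0317  0.0132 -0.9994]
px [276.4 240.2] 191 centre [ 0.4432 -0.0177  0.0574] n [-0.316 -0.048  0.947] tilt 18.7 ell [14.0, 15.6]
px [286.1 256.5] 56 centre [ 0.4504 -0.0418  0.0234] n [0.111 0.168 0.979] tilt 11.6 ell [6.6, 14.4]
```

View pics/t14.png

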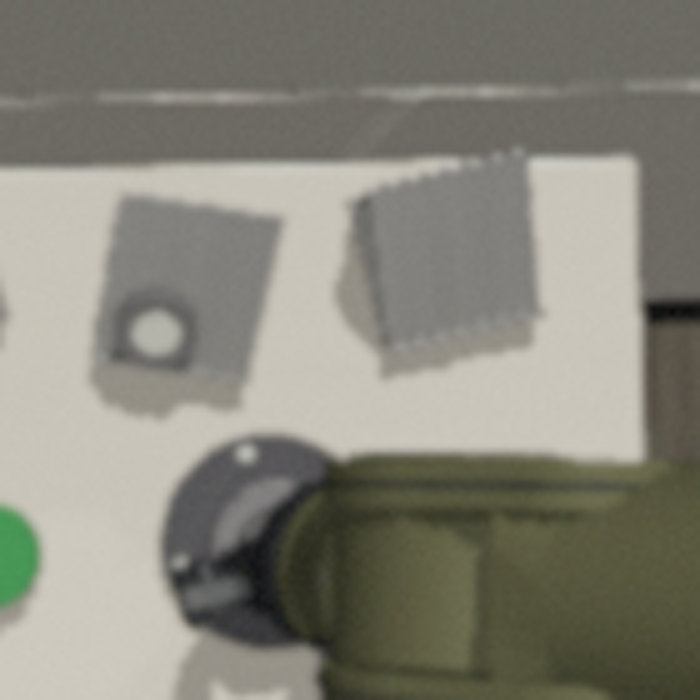

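Request:
move_arm(
  grip=[0.45,0.45,0.45,0.45,0.45,0.45],
  xyz=[
    [5,1,1],
    [10,1,2],
    [12,1,2],
    [14,1,2],
    [14,1,2],
    [14,1,2],
  ],
  roll=[0,0,0,0,0,0],
)

```text
clock: 23.35
position: [0.4491, -0.0148, 0.0308]
eef_rot: [7.5, 87.8, 21.0]
wrist_force: [-0.8, -1.4, 16.2]
gripper_width: 0.0515
```

Run:
```python
from go import *
from m import *
shift((.4508,-.0153,.03))
d=grab('scene');  white(d,.01,.08,(.40,.5,-.1,.1))
```

```text
t 23.35 pos [ 0.4491 -0.0148  0.0308] phi 103.5 w 0.0515 F [-0.8 -1.4 16.2] q7 14.0 [ 29.  61. -57. 128.  86.  47.  14.]
(0.4508, -0.0153, 0.03) -> [ 0.9 -0.9  1.5] roll None
px [276.7 242.3] 185 centre [ 0.4472 -0.0154  0.045 ] n [-0.252 -0.047  0.967] tilt 14.8 ell [13.6, 15.5]
```

Request:
move_arm(
  grip=[0.45,0.45,0.45,0.45,0.45],
  xyz=[
    [2,0,-1],
    [4,0,-2],
    [6,0,-3],
    [6,0,-3],
    [6,0,-3],
  ],
  roll=[0,0,0,0,0],
)

```text
clock: 23.9
position: [0.4512, -0.0141, 0.0271]
eef_rot: [4.3, 87.3, 17.8]
wrist_force: [4.4, -2.0, 22.6]
gripper_width: 0.0509
```

Run:
```python
from go import *
from m import *
shift((.4508,-.0153,.03))
d=grab('scene');  white(d,.01,.08,(.40,.5,-.1,.1))
```

```text
t 23.9 pos [ 0.4512 -0.0141  0.0271] phi 103.5 w 0.0509 F [ 4.4 -2.  22.6] q7 12.7 [ 29.  62. -57. 128.  88.  47.  13.]
(0.4508, -0.0153, 0.03) -> [-2.9 -1.1 -0.6] roll None
px [277.2 242.3] 182 centre [ 0.4491 -0.0149  0.0428] n [-0.143 -0.039  0.989] tilt 8.5 ell [13.2, 15.8]
```

Request:
move_arm(
  grip=[0.75,0.75,0.75,0.75],
  xyz=[
    [0,0,0],
    [0,0,0],
    [0,0,0],
    [0,0,0],
  ],
  roll=[0,0,0,0],
)

```text
clock: 24.35
position: [0.4507, -0.0142, 0.0267]
eef_rot: [4.7, 87.4, 18.2]
wrist_force: [-0.1, -0.1, -0.9]
gripper_width: 0.0636
```

Run:
```python
from go import *
from m import *
shift((.4511,-.0153,.03))
d=grab('scene');  white(d,.01,.08,(.40,.5,-.1,.1)); save(d,'s15.png',(220,160,340,280),5)
s=state();print(Rn.from_euler('xyz',s['eef_rot'],degrees=True).as_matrix()[:,0].round(4))
```

```text
t 24.35 pos [ 0.4507 -0.0142  0.0267] phi 103.5 w 0.0636 F [-0.1 -0.1 -0.9] q7 12.7 [ 29.  62. -56. 128.  88.  47.  13.]
(0.4511, -0.0153, 0.03) -> [-3.3 -1.1  0.3] roll None
px [277.2 243.2] 268 centre [ 0.4498 -0.0147  0.0392] n [0.013 0.001 1.   ] tilt 0.7 ell [16.9, 21.5]
[ 0.044   0.0143 -0.9989]
```

View pics/s15.png

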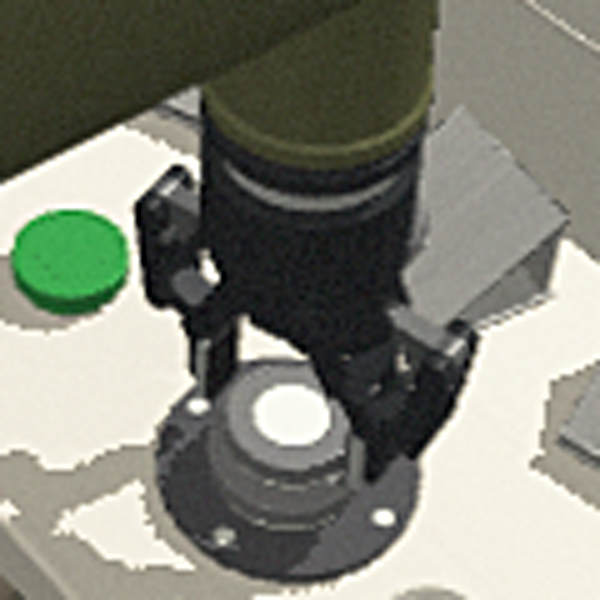

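The middle dish lies flat (0.7° tilt, lid top at 39 mm, zoom pixel ~290,413), centred on the large one within 1 mm. Now the smallest dish.

Request:
move_arm(
  grip=[0.8,0.8,0.8,0.8,0.8],
  xyz=[
    [-30,0,0],
    [-65,0,0],
    [-95,0,0],
    [-95,0,0],
    [-95,0,0],
  ],
  roll=[0,0,8,16,24],
)

```text
clock: 24.9
position: [0.4467, -0.0157, 0.1223]
eef_rot: [28.1, 87.3, 17.3]
wrist_force: [-1.3, -0.3, -0.0]
gripper_width: 0.0684
```

Run:
```python
from go import *
from m import *
shift((.5575,.0431,.12,79.8),(.5575,.0431,.07,79.8))
d=grab('top'); white(d,.01,.08,(.40,.65,-.1,.1)); save(d,'t15.png',(260,100,400,240),5)
```

```text
t 24.9 pos [ 0.4467 -0.0157  0.1223] phi 79.2 w 0.0684 F [-1.3 -0.3 -0. ] q7 3.2 [ 31.  49. -59. 126.  69.  44.   3.]
(0.5575, 0.0431, 0.12, 79.8) -> [ 8.2 78.5 97.5] roll -0.6
(0.5575, 0.0431, 0.07, 79.8) -> [58.1 77.4 95.4] roll -0.6
px [341.4 135.7] 32 centre [ 0.6274 -0.0788  0.0542] n [0.97  0.231 0.071] tilt 85.9 ell [1.7, 17.7]
px [305.3 149. ] 105 centre [0.5982 0.0082 0.045 ] n [-0.529  0.109  0.842] tilt 32.7 ell [21.3, 29.3]
px [290.8 166.2] 68 centre [0.5581 0.0435 0.0348] n [-0.555  0.135  0.821] tilt 34.8 ell [8.1, 9.0]
```

View pics/t15.png

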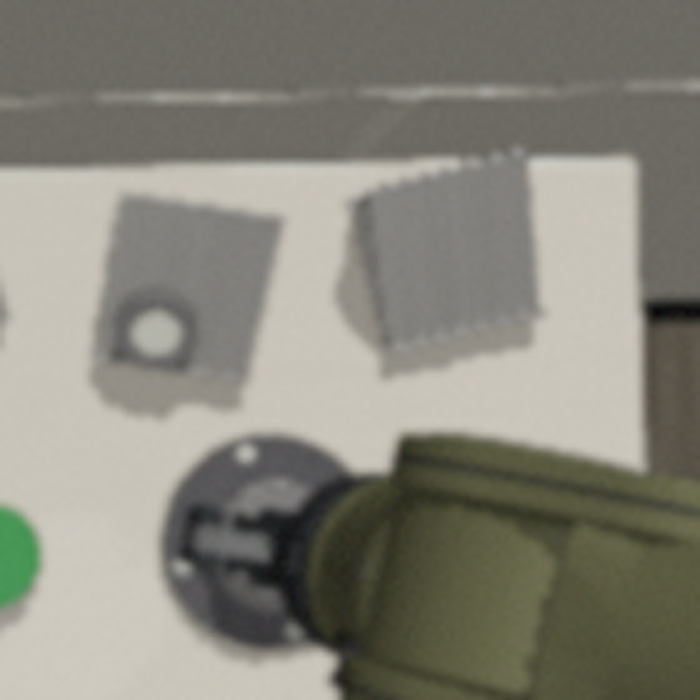

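The smallest dish still lies undisturbed on the middle rest (zoom pixel ~155,332), matching the first measurement. Moving above it.

Request:
move_arm(
  grip=[0.62,0.62,0.62,0.62,0.62,0.62,0.62],
  xyz=[
    [0,20,25],
    [5,42,52],
    [8,64,80],
    [20,78,97],
    [45,78,96],
    [58,77,95],
    [58,77,95],
  ],
  roll=[0,0,0,0,0,0,0],
)

```text
clock: 25.65
position: [0.5547, 0.041, 0.0674]
eef_rot: [28.0, 87.6, 16.9]
wrist_force: [-0.8, -0.1, 0.7]
gripper_width: 0.0527
```

Run:
```python
from go import *
from m import *
shift((.5575,.0431,.035,79.8),(.5575,.0431,.025,79.8))
d=grab('scene'); save(d,'s16.png',(250,120,370,240),5)
```

```text
t 25.65 pos [0.5547 0.041  0.0674] phi 79.0 w 0.0527 F [-0.8 -0.1  0.7] q7 8.0 [ 21.  59. -55. 110.  68.  49.   8.]
(0.5575, 0.0431, 0.035, 79.8) -> [32.5  1.9  1.1] roll -0.8
(0.5575, 0.0431, 0.025, 79.8) -> [42.5  1.7  0.8] roll -0.8
```

View pics/s16.png

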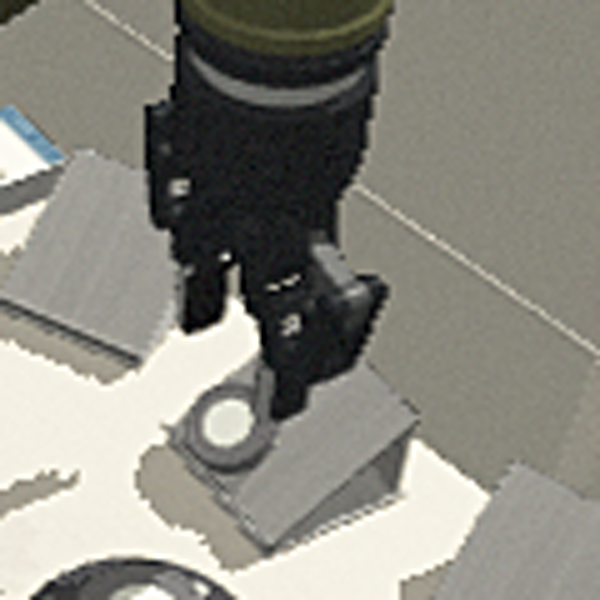

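The fingers (zoom pixels ~205,325 and 290,410) straddle the small dish (~230,425). Descending in two steps.

Request:
move_arm(
  grip=[0.62,0.62,0.62,0.62,0.62],
  xyz=[
    [12,1,1],
    [24,2,1],
    [34,2,1],
    [38,2,1],
    [38,2,1],
  ],
  roll=[0,-0.8,-0.8,-0.8,-0.8],
)

```text
clock: 26.2
position: [0.5581, 0.0437, 0.0301]
eef_rot: [27.9, 87.6, 17.6]
wrist_force: [0.7, 0.9, 0.3]
gripper_width: 0.053
```

Run:
```python
from go import *
shift((.5575,.0431,.025,79.8))
```

```text
t 26.2 pos [0.5581 0.0437 0.0301] phi 79.8 w 0.053 F [0.7 0.9 0.3] q7 5.6 [ 20.  62. -53. 110.  72.  47.   6.]
(0.5575, 0.0431, 0.025, 79.8) -> [ 5.1 -0.8 -0.7] roll -0.0
```

Request:
move_arm(
  grip=[0.62,0.62,0.62,0.3,0.3,0.3,0.3,0.3,0.3],
  xyz=[
    [3,-0.8,-0.7],
    [5,-0.8,-0.7],
    [5,-0.8,-0.7],
    [5,-0.8,-0.7],
    [5,-0.8,-0.7],
    [5,-0.8,-0.7],
    [5,-0.8,-0.7],
    [5,-0.8,-0.7],
    [5,-0.8,-0.7],
  ],
  roll=[0,0,0,0,0,0,0,0,0],
)

```text
clock: 27.1
position: [0.5575, 0.0431, 0.0257]
eef_rot: [27.2, 87.5, 17.0]
wrist_force: [-1.3, -1.2, 6.3]
gripper_width: 0.0393
```

Request:
move_arm(
  grip=[0.3,0.3,0.3,0.3,0.3,0.3],
  xyz=[
    [-15,0,0],
    [-40,0,0],
    [-70,0,0],
    [-100,0,0],
    [-100,0,0],
    [-100,0,0],
  ],
  roll=[0,0,0,0,0,0],
)

```text
clock: 27.7
position: [0.5537, 0.0416, 0.126]
eef_rot: [26.4, 87.5, 16.1]
wrist_force: [-1.0, 0.5, -0.7]
gripper_width: 0.0393
```

Run:
```python
from go import *
from m import *
shift((.4505,-.015,.12))
d=grab('scene'); save(d,'s17.png',(250,120,370,240),5); white(d,.07,.2,(.5,.65,-.1,.1)); white(d,.01,.06,(.4,.5,-.1,.1))
```

```text
t 27.7 pos [0.5537 0.0416 0.126 ] phi 79.8 w 0.0393 F [-1.   0.5 -0.7] q7 13.8 [ 23.  54. -59. 108.  61.  53.  14.]
(0.4505, -0.015, 0.12) -> [  0.9 -74.2 -91.6] roll None
px [298.1 171.6] 71 centre [0.5515 0.0436 0.1334] n [-0.488  0.14   0.862] tilt 30.5 ell [7.7, 10.3]
px [277.7 242.5] 161 centre [ 0.4518 -0.014   0.0392] n [0.023 0.023 0.999] tilt 1.8 ell [11.7, 15.5]
px [286.8 256.4] 54 centre [ 0.4517 -0.0424  0.0233] n [-0.007  0.045  0.999] tilt 2.6 ell [15.3, 24.8]
```

View pics/s17.png

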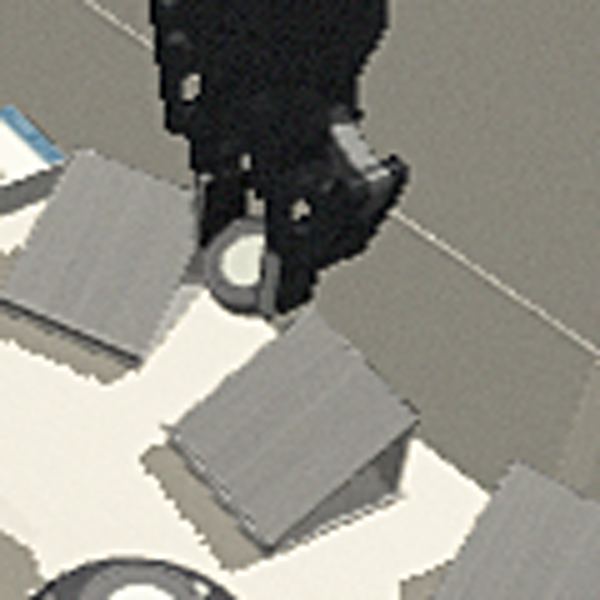

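The small dish is held at its lean (zoom pixel ~243,262). Carrying it to the stack.

Request:
move_arm(
  grip=[0.3,0.3,0.3,0.3,0.3,0.3,0.3,0.3],
  xyz=[
    [0,-15,-18],
    [0,-37,-45],
    [0,-58,-72],
    [0,-74,-93],
    [20,-74,-94],
    [40,-74,-95],
    [50,-74,-95],
    [50,-74,-95],
  ],
  roll=[0,0,0,0,0,0,0,0],
)

```text
clock: 28.55
position: [0.4471, -0.0143, 0.0681]
eef_rot: [28.2, 87.8, 18.0]
wrist_force: [-0.6, 0.0, -0.2]
gripper_width: 0.0395
```

Run:
```python
from go import *
from m import *
shift((.449,-.0145,.056),(.449,-.0145,.05))
d=grab('scene'); save(d,'s18.png',(220,160,340,280),5); white(d,.05,.2,(.4,.5,-.1,.1))
```

```text
t 28.55 pos [ 0.4471 -0.0143  0.0681] phi 79.8 w 0.0395 F [-0.6  0.  -0.2] q7 -4.5 [ 28.  55. -54. 128.  79.  42.  -4.]
(0.449, -0.0145, 0.056) -> [12.2 -0.1  1.5] roll None
(0.449, -0.0145, 0.05) -> [18.1 -0.2  1.3] roll None
px [296.7 217.7] 46 centre [ 0.435  -0.0649  0.1727] n [ 0.269 -0.378  0.886] tilt 27.6 ell [4.5, 11.3]
px [275.3 232.6] 79 centre [ 0.4439 -0.0121  0.0749] n [-0.537  0.148  0.831] tilt 33.8 ell [7.9, 11.5]
```

View pics/s18.png

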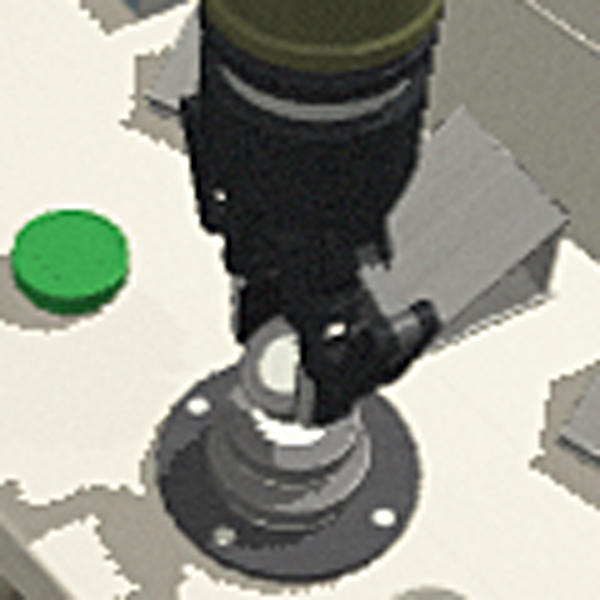

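The near finger half hides the dish (zoom pixel ~275,372). I'll turn the tool 25° for a clear view, then lower.

Request:
move_arm(
  grip=[0.3,0.3,0.3,0.3,0.3],
  xyz=[
    [0,0,0],
    [0,0,1],
    [0,0,1],
    [3,0,1],
    [6,0,1],
  ],
  roll=[-8,-16,-25,-30,-30],
)

```text
clock: 29.1
position: [0.449, -0.0141, 0.0632]
eef_rot: [-1.8, 87.7, 17.9]
wrist_force: [0.9, 0.5, -0.6]
gripper_width: 0.039
```

Run:
```python
from go import *
from m import *
shift((.449,-.0145,.056),(.449,-.0145,.05))
d=grab('scene'); save(d,'s19.png',(220,160,340,280),5); white(d,.05,.2,(.4,.5,-.1,.1))
```

```text
t 29.1 pos [ 0.449  -0.0141  0.0632] phi 109.8 w 0.039 F [ 0.9  0.5 -0.6] q7 24.6 [ 28.  56. -56. 128.  80.  44.  25.]
(0.449, -0.0145, 0.056) -> [ 7.2 -0.4 -0.4] roll None
(0.449, -0.0145, 0.05) -> [13.2 -0.4 -0.6] roll None
px [306.4 210.6] 49 centre [ 0.4615 -0.062   0.1694] n [ 0.226 -0.261  0.938] tilt 20.2 ell [4.1, 13.6]
px [277.6 233.5] 120 centre [ 0.4477 -0.0146  0.0717] n [-0.529 -0.148  0.836] tilt 33.3 ell [11.3, 11.8]
```

View pics/s19.png

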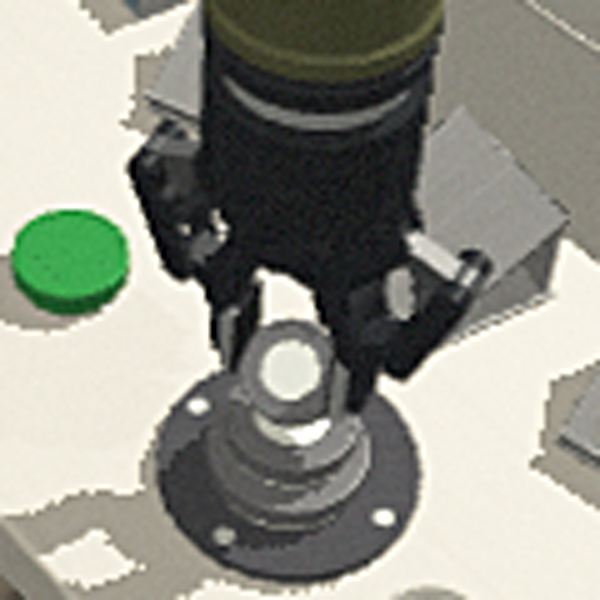

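The small dish is clear to see now (zoom pixel ~290,370), above the stack. Lowering and pressing gently.

Request:
move_arm(
  grip=[0.3,0.3,0.3,0.3,0.3,0.3,0.3],
  xyz=[
    [4,0,-1],
    [7,0,-1],
    [9,0,-2],
    [11,0,-2],
    [13,0,-3],
    [13,0,-3],
    [13,0,-3],
  ],
  roll=[0,0,0,0,0,0,0],
)

```text
clock: 29.85
position: [0.45, -0.0137, 0.0522]
eef_rot: [-3.6, 87.3, 16.1]
wrist_force: [2.0, -1.4, 22.2]
gripper_width: 0.039
```

Run:
```python
from go import *
from m import *
shift((.4505,-.0145,.05))
d=grab('scene'); white(d,.045,.09,(.4,.5,-.1,.1))
```

```text
t 29.85 pos [ 0.45   -0.0137  0.0522] phi 109.7 w 0.039 F [ 2.  -1.4 22.2] q7 21.9 [ 28.  58. -55. 128.  83.  44.  22.]
(0.4505, -0.0145, 0.05) -> [ 2.2 -0.9  0. ] roll None
px [277.5 236.3] 121 centre [ 0.4488 -0.0142  0.0617] n [-0.403 -0.126  0.907] tilt 25.0 ell [11.2, 12.0]
```

Request:
move_arm(
  grip=[0.3,0.3,0.3,0.3,0.3,0.3],
  xyz=[
    [3,-0.5,-1],
    [5,-0.5,-1],
    [7,-0.5,-2],
    [8,-0.5,-2],
    [8,-0.5,-2],
    [8,-0.5,-2],
  ],
  roll=[0,0,0,0,0,0],
)

```text
clock: 30.5
position: [0.4539, -0.0121, 0.0473]
eef_rot: [-3.8, 86.6, 16.0]
wrist_force: [5.0, -0.3, 25.5]
gripper_width: 0.0389
```

Run:
```python
from go import *
from m import *
shift((.4505,-.0145,.05))
d=grab('scene'); white(d,.045,.09,(.4,.5,-.1,.1)); save(d,'s20.png',(220,160,340,280),5)
```

```text
t 30.5 pos [ 0.4539 -0.0121  0.0473] phi 109.7 w 0.0389 F [ 5.  -0.3 25.5] q7 20.5 [ 28.  58. -55. 128.  85.  44.  20.]
(0.4505, -0.0145, 0.05) -> [-2.9 -1.1 -3.8] roll None
px [278.  235.8] 117 centre [ 0.4517 -0.0128  0.0596] n [-0.27  -0.043  0.962] tilt 15.9 ell [10.2, 12.6]
```

View pics/s20.png

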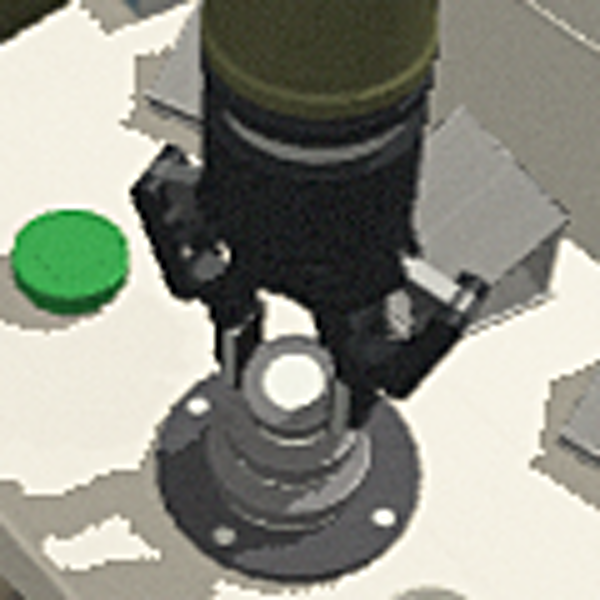

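Request:
move_arm(
  grip=[0.3,0.3,0.3,0.3,0.3,0.3,0.3,0.3,0.3],
  xyz=[
    [-5,0,-2],
    [-8,-1,-6],
    [-8,-1,-8],
    [-8,-1,-8],
    [-4,-1,-8],
    [0,-1,-8],
    [2,-1,-8],
    [3,-1,-8],
    [3,-1,-8],
  ],
  roll=[0,0,0,0,0,0,0,0,0],
)

```text
clock: 31.45
position: [0.4488, -0.015, 0.0454]
eef_rot: [-5.2, 86.4, 14.6]
wrist_force: [0.6, -2.9, 23.2]
gripper_width: 0.039
```

Run:
```python
from go import *
from m import *
shift((.4505,-.0145,.046))
d=grab('scene'); white(d,.045,.09,(.4,.5,-.1,.1)); save(d,'s21.png',(220,160,340,280),5)
```

```text
t 31.45 pos [ 0.4488 -0.015   0.0454] phi 109.8 w 0.039 F [ 0.6 -2.9 23.2] q7 18.8 [ 28.  58. -55. 129.  87.  44.  19.]
(0.4505, -0.0145, 0.046) -> [-0.5 -0.1  1.8] roll None
px [277.  238.3] 119 centre [ 0.4464 -0.0157  0.0587] n [-0.197 -0.032  0.98 ] tilt 11.5 ell [10.6, 12.5]
```

View pics/s21.png

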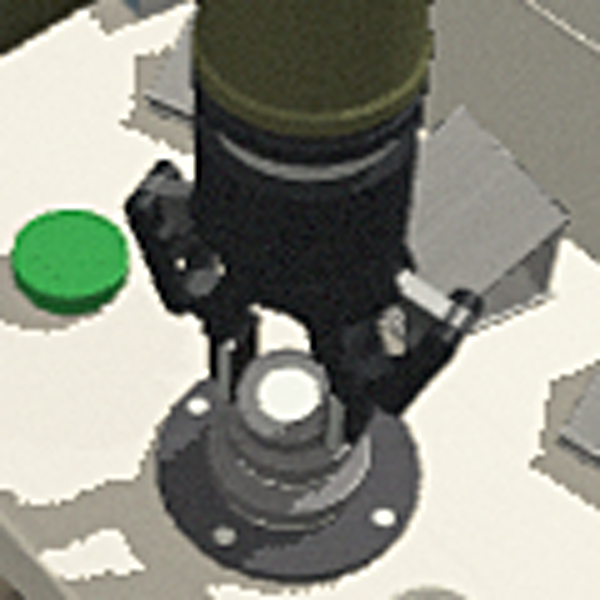

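Request:
move_arm(
  grip=[0.3,0.3,0.3,0.3],
  xyz=[
    [2,0.5,0],
    [4,0.5,0],
    [4,0.5,0],
    [4,0.5,0],
  ],
  roll=[0,0,0,0],
)

```text
clock: 31.9
position: [0.4507, -0.0142, 0.0431]
eef_rot: [-6.9, 86.1, 13.0]
wrist_force: [0.4, -2.4, 23.3]
gripper_width: 0.0392
```

Run:
```python
from go import *
from m import *
shift((.4505,-.0145,.046))
d=grab('scene'); white(d,.045,.09,(.4,.5,-.1,.1))
```

```text
t 31.9 pos [ 0.4507 -0.0142  0.0431] phi 109.8 w 0.0392 F [ 0.4 -2.4 23.3] q7 18.1 [ 28.  59. -55. 129.  88.  44.  18.]
(0.4505, -0.0145, 0.046) -> [-2.9 -0.2 -0.1] roll None
px [277.  237.9] 120 centre [ 0.4479 -0.0143  0.0573] n [-0.125 -0.045  0.991] tilt 7.6 ell [10.4, 14.3]
```

Request:
move_arm(
  grip=[0.6,0.6,0.6,0.6],
  xyz=[
    [0,0,0],
    [0,0,0],
    [0,0,0],
    [0,0,0],
  ],
  roll=[0,0,0,0],
)

```text
clock: 32.35
position: [0.4504, -0.0142, 0.0426]
eef_rot: [-6.6, 86.2, 13.2]
wrist_force: [0.5, 0.3, -0.3]
gripper_width: 0.0516
```

Run:
```python
from go import *
from m import *
shift((.4505,-.0145,.046))
d=grab('scene'); white(d,.045,.09,(.4,.5,-.1,.1)); save(d,'s22.png',(220,160,340,280),5)
```

```text
t 32.35 pos [ 0.4504 -0.0142  0.0426] phi 109.8 w 0.0516 F [ 0.5  0.3 -0.3] q7 18.1 [ 28.  59. -54. 129.  88.  44.  18.]
(0.4505, -0.0145, 0.046) -> [-3.4 -0.3  0.2] roll None
px [277.4 238.9] 137 centre [ 0.4481 -0.0155  0.0554] n [0.004 0.003 1.   ] tilt 0.3 ell [11.6, 15.2]
```

View pics/s22.png

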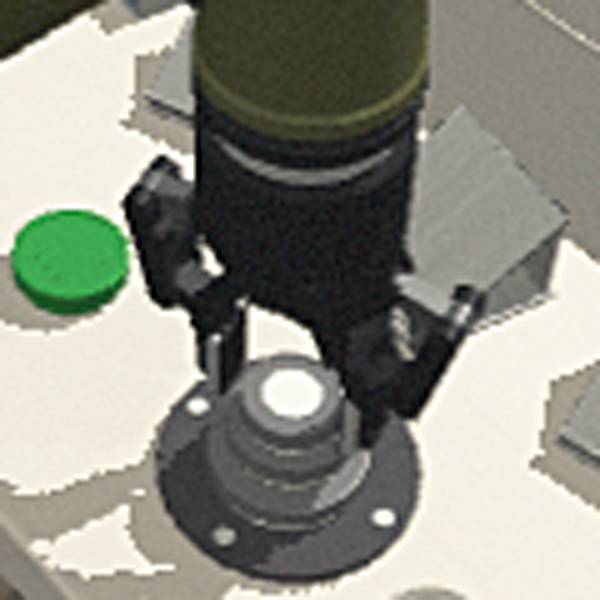

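All three dishes are flat (small lid at 55 mm, zoom pixel ~290,392). Retreating upward, then off to the side.

Request:
move_arm(
  grip=[0.7,0.7,0.7,0.7,0.7,0.7,0.7,0.7,0.7],
  xyz=[
    [-20,0,0],
    [-50,0,0],
    [-90,0,0],
    [-130,-10,0],
    [-150,-45,0],
    [-150,-90,0],
    [-150,-135,0],
    [-150,-180,0],
    [-150,-200,0],
  ],
  roll=[0,0,0,0,0,0,0,0,0],
)

```text
clock: 33.3
position: [0.5084, -0.2099, 0.1928]
eef_rot: [-7.7, 86.2, 11.7]
wrist_force: [-0.6, 0.3, -0.5]
gripper_width: 0.0599
```

Run:
```python
from go import *
from m import *
shift()
for n in('scene','top'):
    d=grab(n); save(d,n+'F.png',s=1.5)
    if n=='top': save(d,'tF.png',(250,140,380,260),5)
    P=depthpts(d); x,y,z=P[...,0],P[...,1],P[...,2]
    print(n); white(d,.045,.07,(.4,.5,-.1,.1),20)
    for lo,hi in((.05,.061),(.035,.0445),(.0185,.0275)):
        m=(z>lo)&(x>.4)&(x<.5)&(y>-.075)&(y<.05)&(z<.07)
        m=cv2.morphologyEx(m.astype(np.uint8),cv2.MORPH_OPEN,np.ones((3,3)))
        c=max(cv2.findContours(m,cv2.RETR_EXTERNAL,cv2.CHAIN_APPROX_NONE)[0],key=cv2.contourArea)
        q=onplane(d,c.reshape(-1,2),(lo+hi)/2)
        print(lo,m.sum(),np.round((q.min(0)+q.max(0))/2,4),np.round(q.max(0)-q.min(0),4))
```

```text
t 33.3 pos [ 0.5084 -0.2099  0.1928] phi 109.4 w 0.0599 F [-0.6  0.3 -0.5] q7 75.5 [ 54.  49. -65. 107.  54.  57.  75.]
scene
px [277.2 238.8] 150 centre [ 0.4479 -0.0149  0.0552] n [0.002 0.01  1.   ] tilt 0.6 ell [12.8, 15.7]
0.05 303 [ 0.449  -0.017   0.0555] [0.0417 0.0443 0.    ]
0.035 516 [ 0.4518 -0.0146  0.0397] [0.0555 0.0572 0.    ]
0.0185 822 [ 0.4527 -0.0139  0.023 ] [0.0744 0.0747 0.    ]
top
px [316.6 208.8] 107 centre [ 0.4519 -0.0141  0.0557] n [-0.033 -0.04   0.999] tilt 3.0 ell [10.8, 11.0]
0.05 233 [ 0.4515 -0.015   0.0555] [0.0386 0.0388 0.    ]
0.035 381 [ 0.4551 -0.0138  0.0397] [0.0514 0.0515 0.    ]
0.0185 543 [ 0.4528 -0.0162  0.023 ] [0.0623 0.0625 0.    ]
```

View pics/sceneF.png

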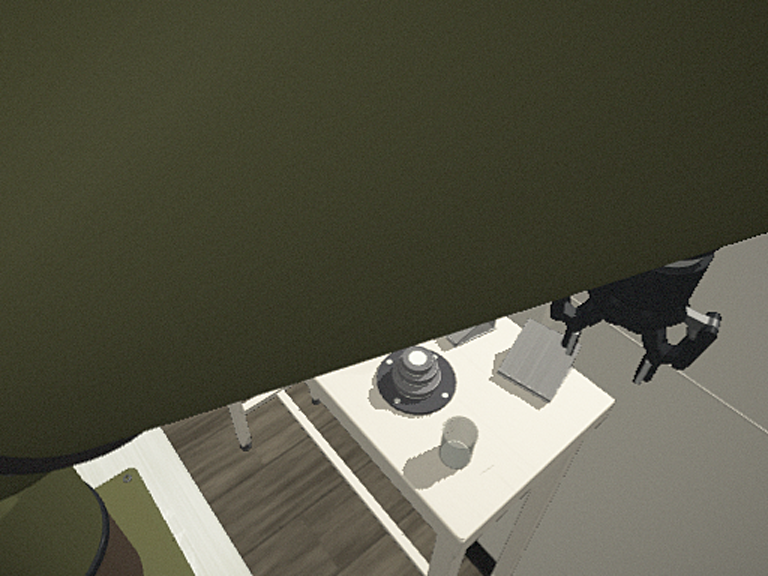

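View pics/tF.png

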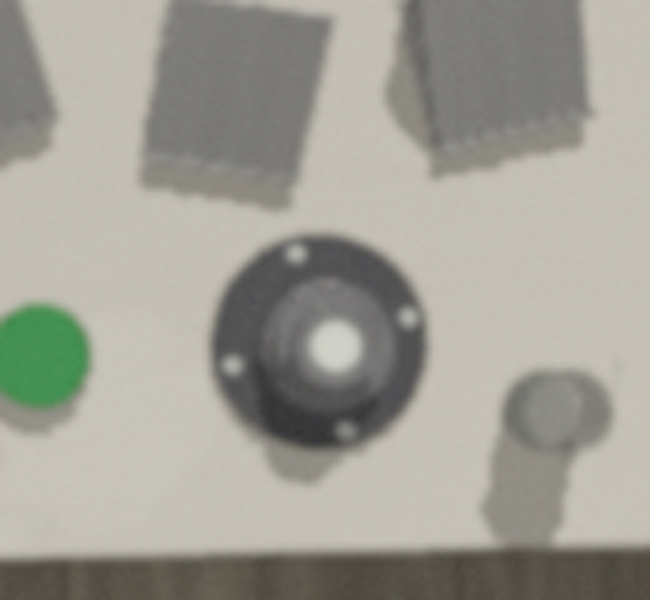

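Run:
```python
from m import *
d=load('top'); im=d['frame'][188:230,294:338]; g=cv2.cvtColor(im,cv2.COLOR_RGB2GRAY); g=cv2.resize(g,None,fx=13,fy=13,interpolation=cv2.INTER_CUBIC)
g=np.clip((g.astype(float)-40)*2.0,0,255).astype(np.uint8); 
d2=load('scene'); h=cv2.cvtColor(d2['frame'][215:285,240:312],cv2.COLOR_RGB2GRAY); h=cv2.resize(h,None,fx=8,fy=8,interpolation=cv2.INTER_CUBIC); h=np.clip((h.astype(float)-40)*1.8,0,255).astype(np.uint8)
cv2.imwrite('pics/te.png',g); cv2.imwrite('pics/se.png',h)
for n,dd in(('top',d),('scene',d2)):
    P=depthpts(dd); x,y,z=P[...,0],P[...,1],P[...,2]; R,t=cam(dd)
    for lo,hi,r0,r1 in((.0525,.0585,0,.0215),(.0365,.0425,.0,.0285),(.0205,.0265,.0,.0345)):
        m=(z>lo)&(z<hi)&(np.hypot(x-.4515,y+.0147)<.04)
        if m.sum()<20: continue
        p=P[m][:,:2].astype(np.float32); h=cv2.convexHull(p).reshape(-1,2); print(n,lo,m.sum(),'hull fit',np.round(fitcirc(h.astype(float)),4), 'encl',cv2.minEnclosingCircle(p*1000))
```

```text
top 0.0525 202 hull fit [ 0.452  -0.0149  0.0201] encl ((452.2908935546875, -15.07043170928955), 20.924503326416016)
top 0.0365 124 hull fit [ 0.4546 -0.0143  0.0264] encl ((454.4309997558594, -14.394268989562988), 26.8299503326416)
top 0.0205 137 hull fit [ 0.4521 -0.0164  0.0322] encl ((452.146240234375, -16.345584869384766), 32.807861328125)
scene 0.0525 292 hull fit [ 0.45   -0.0158  0.0204] encl ((450.0799255371094, -15.851675987243652), 21.10628890991211)
scene 0.0365 170 hull fit [ 0.4518 -0.0153  0.0268] encl ((452.099853515625, -15.627089500427246), 27.38516616821289)
scene 0.0205 242 hull fit [ 0.4496 -0.0174  0.0325] encl ((449.6503601074219, -17.140016555786133), 33.551002502441406)
```

View pics/te.png

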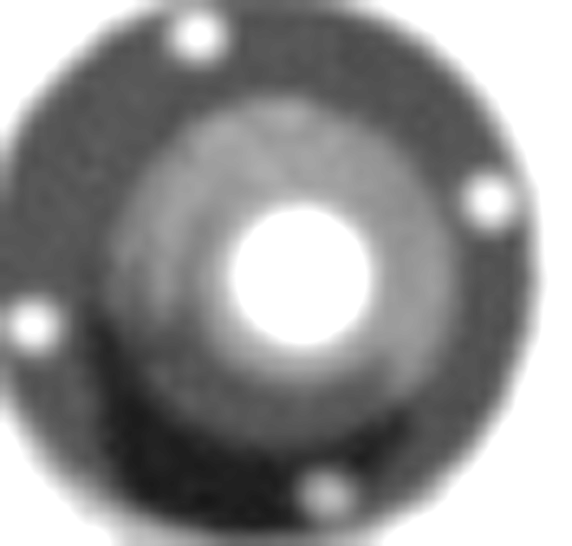

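View pics/se.png

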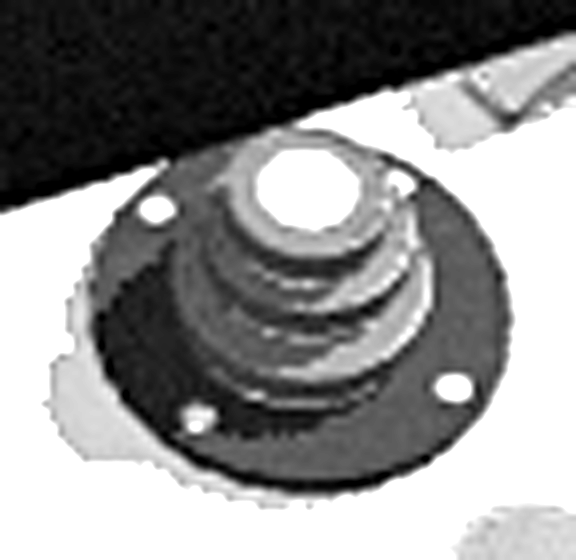

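Radii fit well (20, 27 and 32.5 mm). Offsets are about 3.4 mm for large from plate, 3.0 for middle from large and 2.3 for small from middle. Checking the rest of the scene.

View pics/topF.png

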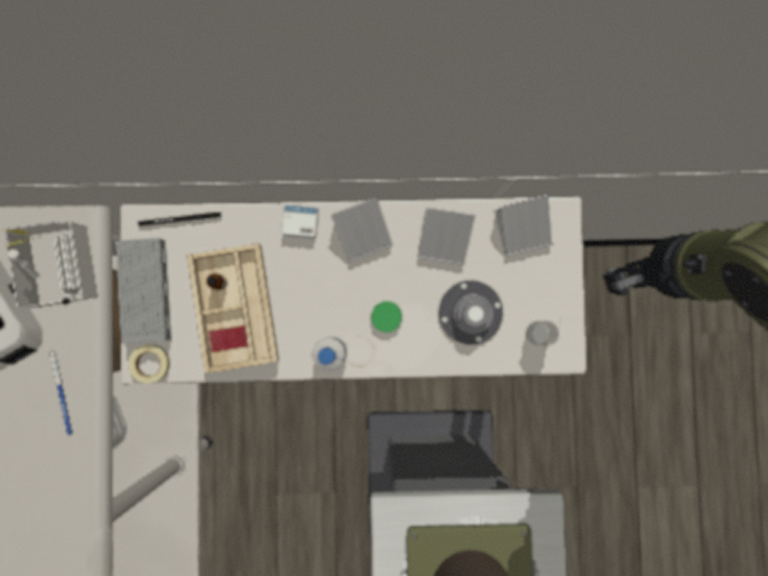

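Run:
```python
from m import *
P=depthpts(load('top')); x,y,z=P[...,0],P[...,1],P[...,2]
m=(z>.057)&(z<.09)&(x>.44)&(x<.58)&(y>.33)&(y<.48); print(m.sum(),P[m].mean(0),P[m].max(0),P[m].min(0))
```

```text
30 [0.51357354 0.40440053 0.06370754] [0.51978602 0.41007608 0.06790277] [0.50756579 0.39970993 0.05747106]
```

The top view shows the brown bottle in the far cell (pixel ~216,282, cap top at 64 mm, so upright) and the stack on the plate (~472,313). The bystanders are where they started and the arm is clear. Handing in.

Run:
```python
from h import *
print(job.sign_off())
```

```text
the job is handed in; nothing more can be done
None
```

The job is done and handed in at about 33 s of the 72 s allowed. I moved the brown bottle to the large far cell first. Then I stacked the largest, middle and smallest dishes on the plate in that order.

**Bottle:** it stands upright in the far cell, with its cap top measured at about 64 mm.

**Stack:** all three dishes lie lid up, with lid tops at about 23, 39 and 55 mm. Each measured under 1° of tilt after release. A later top-view fit of the smallest lid gave 3.0°, against 0.6° from the scene camera. I put that down to depth noise over few pixels.

**Centring:** averaging both cameras, whose calibration is good to about 2 mm:

| Dish | Reference | Offset |
|---|---|---|
| Largest | plate | about 3.4 mm |
| Middle | largest | about 3.0 mm |
| Smallest | middle | about 2.3 mm |

I left these offsets rather than risk disturbing the stack. Right after placing, I had measured the largest dish about 2.5 mm off and the middle one within 1 mm, so these final figures are a little worse.

**Problems along the way:**
- On the first attempt to place the largest dish, the wrist reached its joint limits (joint 6 at its lower end, joint 7 at -152.1°). I lifted, turned the tool half round and placed it again. The state showed joints at the limits, but I can't rule out a slight overrun.
- The tool drifted to almost 4° off vertical while pressing the dishes level.

**Bystanders:** in the last top view the white bottle, beaker, carton and green look-alike are where they started, and the arm is clear.

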